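Right the fallen trophy on the turntable and wind it round

ROBOT

A 6-joint arm with a two-finger parallel gripper is mounted at the origin on the work surface. World frame = base frame: x ahead of the robot, y to its left, z up, the work surface at z = 0. Lengths are in m, angles in rad, forces in N, time in s.
With the tool pointing down it reaches from about 0.3 to 0.775 m from the base axis. Payload 14.6 kg.
Tool frame: the origin (TCP) lies midway between the tips of the shut fingers; the grasp point (between the pads) lies 19 mm behind it (ctrl.hold_point_z is the distance from the TCP to the grasp point, in m); z points along the fingers, x is the direction in which the jaws open and shut, and the axes are right-handed (so a half turn about z gives the same grasp; the last joint's range is limited). The gripper opens to 94 mm and grips with 3 to 60 N. Pads are 16 mm wide; open, the fingers measure 119 mm over their backs; the gripper's body (75 mm by 177 mm) begins 78 mm behind the grasp point.
Start: joints at [-1.267, 0.3, 1.521, -0, 1.321, -0.067], TCP at [0.199, -0.513, 0.205] pointing down, gripper open.
Joint ranges: [-3.03, 3.03], [-0.79, 2.21], [0.23, 2.52], [-1.04, 4.18], [0, 3.07], [-2.55, 2.55]. Speed limits (rad/s): [2.22, 2.22, 2.57, 3.14, 3.14, 3.14].

INTERFACE

Orientations are given as [roll, pitch, yaw] about the fixed x, y, z axes, in that order (R = Rz(yaw) Ry(pitch) Rx(roll)).
In Python, from station import ctrl, viewer, ticket, nets gives the robot as it stands.
- The arm moves only by the tool carry_out, never from a script. Its argument "commands" is one flat list of numbers, 7 for each row, row after row: the closure, from -1 (fully open) to 1 (shut), so that 0 is half open, then the shift along the world's x, y, z in cm, then the turn, a rotation vector about the world's x, y, z in rad. In form: [gripper, tx, ty, tz, ax, ay, az, gripper, tx, ty, tz, ax, ay, az, ...]. A call has 1 to 12 rows; each row is the pose to reach, as a shift and turn from the pose measured when the call began; what a row does not reach only later rows make up. A row lasts 1/12 s, in which the tool goes at most 41.7 mm and 7.16 degrees, less where a joint would pass 70% of its speed; a pose out of reach is approached as far as the arm can. A call with a gripper value outside its range is refused whole. The fingers move at their own pace and stop on an object; "force" is the grip in N (left out, the last holds). Time passes only in rows, so rows that repeat a pose let the fingers close. It gives the time, the measured TCP pose, the force and the opening at its end, in the units of the state.
- ctrl.get_obs(): the state, without advancing time (a new reading comes with each control period).
- viewer.camera(name): name is "scene" or "top" or "wrist"; returns (picture, depth): 384x512x3 uint8, blue, green, red; 384x512 float32, m along the optical axis (not along the pixel's ray), 0 where there is no reading.
- viewer.camera_info(name): a dict with "fx", "fy", "cx", "cy" (pixels), "R" (3x3) and "t" (3): a world point X has camera coordinates R X + t. Camera axes: x right, y down, z forward; pixel columns grow to the right and rows downward; lengths in m; the calibration is good to about 2 mm. The wrist camera is an equidistant fisheye: a pixel r from the principal point sees the ray r / f radians off the axis. A picture is of the moment at which its call begins: read the wrist's pose just before it. camera_info takes no time and is no camera call; for the wrist camera it gives the pose at the moment of the call.
- ticket.hand_in(): hands the job in, once; it reports no verdict.
Trained networks look in the newest picture that a camera, given by its name, has taken for a name from the list of things; names that differ only in an ending like _2 or _b are one class to them, and where a whole thing is asked for, a point or a joint stands for the part that bears it (a point fixed in the world has none). Each returns a list of dicts, best first, with "confidence" (0 to 1); they miss things now and then, are a little off and sometimes report something else, mostly with a low value. They report only what shows in the picture. A call takes as long as a camera call. They do not tell look-alikes from the thing itself.
- nets.silhouettes(camera, thing): "region" (384x512 bool, what is visible of it) and "extent" ([left, top, right, bottom] in pixels, round what is visible of it).
The state is a dict: "time_s": time; "qpos": joint angles; "joint_vel": joint speeds; "tau": joint torques, N m; "ee_pos": TCP position; "eef_rot": TCP orientation; "force": force on the tool from outside, world axes, zero at the start; "moment": the same for the moment, N m; "grip_width": finger opening in m.
Only numpy, scipy, OpenCV 4.12 (cv2) and the standard library are available. Lean on these libraries where they do the work, as an engineer would, in place of code of your own. Each camera call takes 0.05 s, during which the arm holds its last target. There are 200 camera calls.

TASK

A small gold trophy has fallen over on the packing bench: stand it upright in the middle of the grey felt disc on the inspection turntable, setting it down rather than dropping it, and let go. Then, with the trophy standing on it, wind the turntable by its red crank knob one full turn counter-clockwise (seen from above), so that the knob is back at the yellow tab, where it began, with the trophy still upright in the middle. Leave the silver trophy, tape roll, spray bottle and parts tray where they are.

Things in the scene. Friction and masses are not known exactly. Their poses are not given: they have to be found in the camera images.
- trophy: Gold trophy, 146 mm tall, 240 g, lying down at first. Origin: centre of the base's underside; z runs from base to top. Along z: dark square base 64 x 64 from 0 to 24; round column, diameter 24, to 100; cup flaring from diameter 18 to 40 at its rim at 128, ears reaching 26 either side along y; lid and ball to 146. Centre of mass: 50. Standing, it falls back onto its base from tilts under 25 degrees
- trophy_grip (a point): Point on the trophy's axis, on its column, 85 mm from the underside: a good place to grip. Axes as the trophy's. Lying, the trophy rests on the edge of a base face (-x) and on the cup's rim, its x axis up and its top dipping 6.6 degrees below level; this point is then 25 above the table. The top points to the robot's right (-y), within about 35 degrees
- silver_trophy: Bystander: standing silver trophy of the same shape and size, origin at the centre of its underside
- tape_roll: Bystander: brown cardboard roll core, 90 mm outer diameter, 24 tall, lying flat; origin at the centre of its underside
- spray_bottle: Bystander: blue bottle with black cap, 64 mm diameter, 190 tall, standing; origin at the centre of its underside
- parts_tray: Bystander: low cardboard tray 140 x 180 x 45 mm with small silver and white cups fixed in it; origin at the centre of its underside
- turntable: Fixed grey foot of the turntable, 190 mm diameter; origin on the turning axis at table level. Its x axis points from the turning axis to the yellow tab, a flat tab 12 high and 28 wide that sticks out from under the plate to 175 from the axis
- plate_center (a point): Centre of the turntable plate's upper face, 46 mm above the table, on the vertical turning axis. The plate is black, 260 diameter, 12 thick; a grey felt disc of 130 diameter, level with its surface, marks its middle
- plate (a joint): Angle of the turntable plate, rad, counter-clockwise seen from above positive. 0 at the start with the crank knob at the yellow tab; one full turn is 6.283. It turns from a stop at -0.3 to a stop at 7.0, with light friction (about 0.06 N m, so 0.5 N at the knob), and stays where it is left
- knob_top (a point): Top centre of the red crank knob, an upright cylinder 24 mm in diameter and 45 tall on a thin pin 12 tall (its top is 57 above the plate and 103 above the table), 115 from the turning axis. The knob spins freely on its pin, so that it can be held with a fixed hand while going round
There are look-alikes about, which are no part of the job. Leave any pink look-alike of the trophy alone.

How it is judged:
On the way, in this order (a step that is already met when the one before it is completed fails the run):
1. The trophy stands upright in the middle of the turntable, let go, with the turntable not yet wound (within 0.35 rad of its start) (z of trophy in the frame of turntable between 0.04 and 0.053 m and horizontal distance between trophy and plate_center below 0.025 m and angle between trophy's own z axis and vertical below 0.1 rad and contact force between each of the arm, the fingers and trophy below 0.1 N and value of joint plate between -0.35 and 0.35 rad), for 0.3 s.
2. The turntable has been wound about a full turn counter-clockwise with the trophy standing on it (z of trophy in the frame of turntable between 0.04 and 0.053 m and horizontal distance between trophy and plate_center below 0.025 m and angle between trophy's own z axis and vertical below 0.1 rad and value of joint plate above 6.08 rad), for 0.1 s.
At the end, for the whole second after the job is handed in: The trophy stands upright (within 0.1 rad) on the turntable plate, its base centre within 25 mm of the turning axis, let go and at rest; the turntable is at rest one full turn counter-clockwise from its start (6.28 rad, plus or minus 0.2), the knob back at the yellow tab (all of step 2 and contact force between each of the arm, the fingers and trophy below 0.1 N and value of joint plate below 6.48 rad and velocity of joint plate between -0.05 and 0.05 rad/s and linear speed of trophy below 0.02 m/s); the robot touches nothing.
It fails at once if The trophy is let fall onto the turntable from more than 20 mm above the plate (contact force between trophy and anything else below 0.01 N and z of trophy in the frame of turntable above 0.068 m).
It fails at once if The turntable is wound (beyond 0.6 rad) while the trophy is not standing on it (value of joint plate above 0.6 rad and not (z of trophy in the frame of turntable between 0.04 and 0.053 m and horizontal distance between trophy and plate_center below 0.06 m and angle between trophy's own z axis and vertical below 0.3 rad)).
It fails at once if A bystander is moved by more than 30 mm or knocked over (distance of any of silver_trophy, tape_roll, spray_bottle, parts_tray from where it was at the start of the episode above 0.03 m or angle between any of silver_trophy, tape_roll, spray_bottle, parts_tray's own z axis and vertical above 0.4 rad).
It also fails if it takes over 69 s, if anything falls off the work surface, if the arm or the gripper's body presses on something with over 40 N, if the wrist force passes 120 N, or if a joint passes its speed limit or range.

## Working session

There is one attempt and no reset: what is moved stays moved. The work goes in short steps, Python scripts to look and compute and a tool call to move; the robot and the scene stay as the last step left them, time stands still between calls to the robot, and variables do not carry over. Pictures are saved under pics/ and viewed, about 8 in all and at most 12, crops included, and the job is handed in when it is done.

Besides the shell and the picture viewer there is one more tool, called after "Emit:" as name(argument=value, ...), one argument or row to a line, values as JSON. carry_out: Moves the arm, as the interface text tells. Its arguments: {"type":"object","properties":{"commands":{"type":"array","items":{"type":"number"}},"force":{"type":"number"}},"required":["commands"]}

```bash
mkdir -p pics; ls
cat > h.py <<'E'
import numpy as np, cv2
from station import ctrl, viewer, ticket, nets
def cloud(name, depth, mask=None):
    c=viewer.camera_info(name); v,u=np.nonzero((depth>0)&(mask if mask is not None else True))
    z=depth[v,u]; P=np.c_[(u-c['cx'])/c['fx']*z,(v-c['cy'])/c['fy']*z,z]
    return (P-np.array(c['t']))@np.array(c['R']), u, v
E
python3 - <<'E'
from h import *
print(ctrl.get_obs(), ctrl.hold_point_z)
ims=[]
for n in ['scene','top']:
    p,d=viewer.camera(n); cv2.imwrite(f'pics/{n}0.png',p); np.save(f'{n}0.npy',d)
    for t in ['trophy','knob_top','turntable','plate_center','silver_trophy','spray_bottle','tape_roll','parts_tray']:
        try: r=nets.silhouettes(n,t)
        except Exception as e: print(t,e); continue
        for x in r[:4]:
            P,_,_=cloud(n,d,x['region']); 
            print(n,t,round(x['confidence'],2),np.round(x['extent']), np.round(np.median(P,0),3) if len(P) else None, np.round(P.max(0),3) if len(P) else None)
print(viewer.camera_info('top'))
a=cv2.imread('pics/scene0.png');b=cv2.imread('pics/top0.png')
cv2.imwrite('pics/both.png',np.vstack([a,b])[:, :] if 0 else cv2.resize(np.hstack([a,b]),(800,300)))
E
```

```text
pics
{'time_s': 0.0, 'qpos': array([-1.26659746e+00,  3.00448156e-01,  1.52157618e+00, -4.44716655e-06,
        1.32068813e+00, -6.66012856e-02]), 'joint_vel': array([ 0.00037263,  0.00139417, -0.00132733, -0.00036897,  0.0020537 ,
       -0.00063753]), 'tau': array([-4.15803597e-04, -5.31809592e+01, -3.52740884e+01,  7.08039198e-02,
        2.43794970e-02, -6.73856448e-05]), 'ee_pos': array([ 0.19921691, -0.51237615,  0.20490099]), 'eef_rot': array([-3.14152243e+00,  1.11761511e-03, -1.19999503e+00]), 'force': array([-0.26949128, -0.0894249 , -0.39331148]), 'moment': array([-0.03159868,  0.03539797,  0.03060419]), 'grip_width': 0.09377848268135193} 0.0188
scene trophy 0.72 [184. 208. 222. 247.] [ 0.516 -0.187  0.035] [ 0.557 -0.108  0.071]
scene trophy 0.64 [248. 169. 324. 213.] [0.548 0.114 0.046] [0.781 0.303 0.191]
scene trophy 0.62 [160. 178. 200. 205.] [ 0.321 -0.157  0.033] [ 0.371 -0.103  0.068]
scene turntable 0.69 [251. 166. 328. 225.] [0.557 0.115 0.046] [0.754 0.303 0.189]
scene plate_center 0.82 [252. 167. 327. 225.] [0.556 0.114 0.046] [0.762 0.253 0.189]
scene silver_t
[... 870 characters left out ...]
. 247. 241.] [0.54  0.12  0.045] [0.721 0.256 0.111]
top silver_trophy 0.79 [ 93. 200. 119. 222.] [0.521 0.489 0.028] [0.564 0.558 0.145]
top spray_bottle 0.56 [239. 127. 257. 156.] [ 0.751 -0.025  0.124] [0.834 0.006 0.197]
top tape_roll 0.71 [118. 242. 141. 267.] [0.371 0.403 0.021] [0.414 0.445 0.034]
top parts_tray 0.96 [361. 188. 417. 232.] [ 0.519 -0.552  0.029] [ 0.597 -0.449  0.056]
{'fx': 484.60845574993994, 'fy': 484.60845574993994, 'cx': 252.3259088746704, 'cy': 196.0536729801828, 'R': array([[-0.01366289, -0.99988147,  0.00709751],
       [-0.9824868 ,  0.01210535, -0.18593856],
       [ 0.1858306 , -0.00951367, -0.98253574]]), 't': array([-0.03793973,  0.57114365,  1.71482003])}
```

View pics/top0.png

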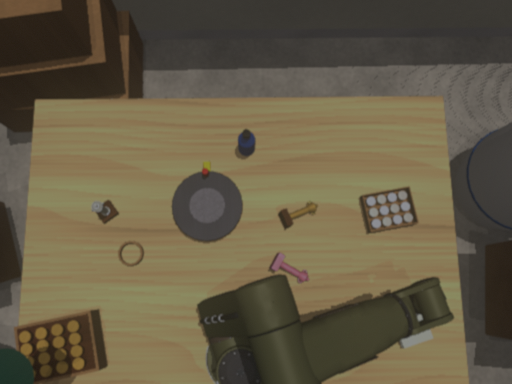

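View pics/scene0.png

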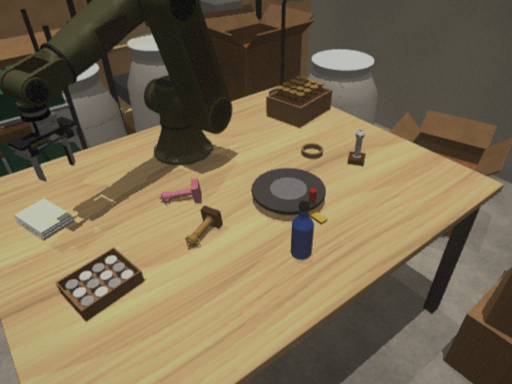

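Run:
```python
from h import *
from scipy.optimize import least_squares
for n in ['top','scene']:
    p=cv2.imread(f'pics/{n}0.png'); d=np.load(f'{n}0.npy')
    P,u,v=cloud(n,d); col=p[v,u].astype(int)
    # trophy
    m=(P[:,0]>.40)&(P[:,0]<.62)&(P[:,1]<-.06)&(P[:,1]>-.30)&(P[:,2]>.012)&(P[:,2]<.1)
    Q=P[m]; c=Q[:,:2].mean(0); w,V=np.linalg.eigh(np.cov((Q[:,:2]-c).T)); ax=V[:,1]*(-np.sign(V[1,1]))
    s=(Q[:,:2]-c)@ax; t=(Q[:,:2]-c)@np.array([-ax[1],ax[0]])
    print(n,'trophy',len(Q),c,ax,'s',s.min(),s.max())
    for a in np.arange(-.09,.09,.012):
        k=(s>=a)&(s<a+.012)
        if k.any(): print('  s%.3f n%d t[%.3f %.3f] zmax %.3f ctr %s'%(a+.006,k.sum(),t[k].min(),t[k].max(),Q[k,2].max(),np.round(c+(a+.006)*ax+np.median(t[k])*np.array([-ax[1],ax[0]]),3)))
    # plate
    m=(abs(P[:,2]-.046)<.006)&(np.hypot(P[:,0]-.54,P[:,1]-.12)<.15)
    Q=P[m]; lo,hi=np.percentile(Q[:,:2],[.3,99.7],axis=0); print(n,'plate z',np.median(Q[:,2]),'mid',(lo+hi)/2,hi-lo)
    cc=cv2.minEnclosingCircle(Q[:,:2].astype(np.float32)); print(cc)
    g=m&(P[:,2]>.03)&(col.sum(1)>np.percentile(col[m].sum(1),85)); 
    m=(np.hypot(P[:,0]-.65,P[:,1]-.12)<.05)&(col[:,2]>90)&(col[:,1]<60)&(col[:,0]<60)
    Q=P[m]; print(n,'red',len(Q),Q[:,2].max(),np.median(Q,0), np.median(Q[Q[:,2]>Q[:,2].max()-.012],0))
    m=(np.hypot(P[:,0]-.68,P[:,1]-.12)<.08)&(col[:,2]>90)&(col[:,1]>90)&(col[:,0]<50)&(P[:,2]<.03)
    Q=P[m]; print(n,'tab',len(Q),np.median(Q,0) if len(Q) else 0)
a=cv2.imread('pics/top0.png')[155:290,160:340]; b=cv2.imread('pics/scene0.png')[160:295,150:330]
cv2.imwrite('pics/crop.png',cv2.resize(np.hstack([a,b]),(800,300),interpolation=cv2.INTER_CUBIC))
```

```text
top trophy 401 [ 0.50402485 -0.20424288] [ 0.39016515 -0.92074489] s -0.16022160655403375 0.08800126946885896
  s-0.060 n17 t[-0.028 0.099] zmax 0.042 ctr [ 0.479 -0.15 ]
  s-0.048 n83 t[-0.031 0.032] zmax 0.075 ctr [ 0.485 -0.16 ]
  s-0.036 n60 t[-0.031 0.031] zmax 0.074 ctr [ 0.488 -0.172]
  s-0.024 n24 t[-0.030 0.029] zmax 0.069 ctr [ 0.496 -0.182]
  s-0.012 n22 t[-0.011 0.012] zmax 0.046 ctr [ 0.499 -0.193]
  s-0.000 n20 t[-0.010 0.013] zmax 0.047 ctr [ 0.505 -0.204]
  s0.012 n22 t[-0.030 0.012] zmax 0.043 ctr [ 0.508 -0.216]
  s0.024 n20 t[-0.011 0.013] zmax 0.041 ctr [ 0.513 -0.226]
  s0.036 n23 t[-0.011 0.012] zmax 0.040 ctr [ 0.517 -0.238]
  s0.048 n22 t[-0.013 0.022] zmax 0.040 ctr [ 0.523 -0.248]
  s0.060 n42 t[-0.024 0.061] zmax 0.046 ctr [ 0.527 -0.26 ]
  s0.072 n36 t[-0.023 0.024] zmax 0.044 ctr [ 0.53  -0.271]
  s0.084 n8 t[-0.008 0.008] zmax 0.034 ctr [ 0.536 -0.282]
top plate z 0.0457067613624695 mid [0.53771382 0.12167437] [0.2483753  0.25103731]
((0.5390414595603943, 0.12152479588985443), 0.13024283945560455)
top red 19 0.11081864609837445 [0.65445523 0.12632065 0.1
[... 587 characters left out ...]
5 0.009] zmax 0.040 ctr [ 0.52  -0.215]
  s0.024 n24 t[-0.012 0.006] zmax 0.039 ctr [ 0.523 -0.226]
  s0.036 n27 t[-0.016 0.007] zmax 0.038 ctr [ 0.528 -0.238]
  s0.048 n22 t[-0.011 0.012] zmax 0.038 ctr [ 0.533 -0.248]
  s0.060 n40 t[-0.031 0.022] zmax 0.040 ctr [ 0.541 -0.258]
  s0.072 n65 t[-0.020 0.015] zmax 0.040 ctr [ 0.543 -0.27 ]
  s0.084 n15 t[-0.009 0.007] zmax 0.028 ctr [ 0.543 -0.283]
scene plate z 0.04572924037768775 mid [0.54318774 0.11953256] [0.253095   0.25364719]
((0.5419309735298157, 0.12125338613986969), 0.1331111341714859)
scene red 24 0.10816883569187713 [0.65777894 0.12332733 0.10250186] [0.65777894 0.12332733 0.10250186]
scene tab 13 [0.69112945 0.1139495  0.01082415]
```

View pics/crop.png

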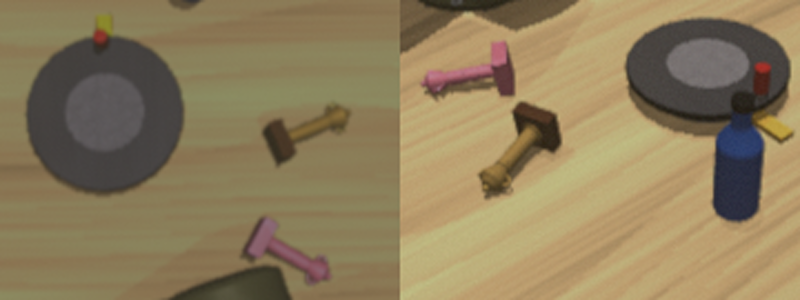

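Candidates in the top picture: the gold trophy with the dark base at (298,214), a pink look-alike at (290,268), the silver one at (105,211), and gold cups in the corner box at (55,350). I choose (298,214). The crop confirms it: gold column, dark base, lying down.

```bash
cat >> h.py <<'E'
from scipy.spatial.transform import Rotation as Ro
def cur():
    o=ctrl.get_obs(); return np.array(o['ee_pos']), Ro.from_euler('xyz',o['eef_rot']).as_matrix(), o
def frame(z,x):
    z=np.array(z,float);z/=np.linalg.norm(z);x=np.array(x,float);x-=z*(x@z);x/=np.linalg.norm(x)
    return np.c_[x,np.cross(z,x),z]
def delta(p,R):
    a,B,o=cur(); return np.round((np.array(p)-a)*100,2), np.round(Ro.from_matrix(R@B.T).as_rotvec(),3)
D=np.array([.386,-.922,0]); D/=np.linalg.norm(D); E_=np.array([-D[1],D[0],0]); UP=np.array([0,0,1.])
def tilt(a,d=D):  # a deg: angle of tool from -d(0) to down(90) to d(180)
    a=np.radians(a); return frame(-np.cos(a)*d-np.sin(a)*UP, [-d[1],d[0],0])
E
python3 - <<'E'
from h import *
R=tilt(55); G=np.array([.517,-.230,.025]); print(R)
print(delta(G+R[:,2]*(.019-.13),R))
E
```

```text
[[ 9.22424413e-01  3.16338238e-01 -2.21502419e-01]
 [ 3.86177683e-01 -7.55605844e-01  5.29080908e-01]
 [ 6.84640348e-18 -5.73576436e-01 -8.19152044e-01]]
(array([34.23, 22.39, -8.95]), array([ 0.625, -0.265,  1.542]))
```

Emit:
carry_out(
  commands=[-1,17,11,0,0.31,-0.13,0.77,-1,34.2,22.4,0,0.625,-0.265,1.542,-1,34.2,22.4,0,0.625,-0.265,1.542,-1,34.2,22.4,0,0.625,-0.265,1.542,-1,34.2,22.4,0,0.625,-0.265,1.542,-1,34.2,22.4,0,0.625,-0.265,1.542,-1,34.2,22.4,0,0.625,-0.265,1.542,-1,34.2,22.4,0,0.625,-0.265,1.542,-1,34.2,22.4,0,0.625,-0.265,1.542,-1,34.2,22.4,0,0.625,-0.265,1.542,-1,34.2,22.4,0,0.625,-0.265,1.542,-1,34.2,22.4,0,0.625,-0.265,1.542],
)

```text
time_s: 1.9
ee_pos: [0.5424, -0.2872, 0.2049]
eef_rot: [-2.584, 0.048, 0.234]
force: [-0.5, -0.5, 0.4]
grip_width: 0.094
```

Run:
```python
from h import *
R=tilt(55); G=np.array([.517,-.230,.025])
print(cur()[2]['qpos'],cur()[0],delta(G+R[:,2]*(.019-.13),R))
```

```text
[-0.67659908  0.73569201  0.97137269  0.31399733  1.89996099 -0.86595097] [ 0.54238574 -0.28717289  0.20493425] (array([-0.08, -0.16, -8.9 ]), array([ 0.066, -0.029,  0.161]))
```

Emit:
carry_out(
  commands=[-1,0,0,-3,0.066,-0.029,0.161,-1,0,0,-6,0.066,-0.029,0.161,-1,0,-0.1,-7,0.066,-0.029,0.161,-1,0,-0.1,-7,0.066,-0.029,0.161,-1,0,-0.1,-7,0.066,-0.029,0.161],
)

```text
time_s: 2.32
ee_pos: [0.5425, -0.2884, 0.1359]
eef_rot: [-2.532, 0.0, 0.394]
force: [0.4, 0.2, 1.3]
grip_width: 0.094
```

Run:
```python
from h import *
c=viewer.camera_info('wrist'); p,d=viewer.camera('wrist'); 
print({k:np.round(v,3) for k,v in c.items()})
cv2.imwrite('pics/w1.png',p); np.save('w1.npy',d)
r=nets.silhouettes('wrist','trophy')
for x in r: print(x['confidence'],x['extent'])
def wcloud(c,d,m):
    v,u=np.nonzero(m&(d>0)); x=u-c['cx'];y=v-c['cy'];rr=np.hypot(x,y);th=rr/c['fx']
    k=np.tan(th)/np.maximum(rr,1e-9); z=d[v,u]; P=np.c_[x*k*z,y*k*z,z]; return (P-np.array(c['t']))@np.array(c['R'])
P=wcloud(c,d,np.ones(d.shape,bool))
m=(P[:,2]>.01)&(P[:,2]<.08)&(abs(P[:,0]-.517)<.07)&(P[:,1]<-.13)&(P[:,1]>-.31); Q=P[m]
o=np.array([.517,-.230]); s=(Q[:,:2]-o)@D[:2]; t=(Q[:,:2]-o)@E_[:2]
for a in np.arange(-.09,.07,.01):
    k=(s>=a)&(s<a+.01)
    if k.sum()>3: print('s%.3f n%d t[%.3f %.3f] z[%.3f %.3f]'%(a+.005,k.sum(),*np.percentile(t[k],[2,98]),*np.percentile(Q[k,2],[2,98])))
print(s.min(),s.max())
R=tilt(55); G=np.array([.517,-.230,.025]); print(cur()[0],delta(G+R[:,2]*(.019-.13),R))
```

```text
{'fx': np.float64(297.319), 'fy': np.float64(297.319), 'cx': np.float64(252.008), 'cy': np.float64(189.539), 'R': array([[ 0.923,  0.384, -0.001],
       [ 0.36 , -0.866, -0.346],
       [-0.134,  0.319, -0.938]]), 't': array([-0.391, -0.372,  0.485])}
0.93 [220.7, 110.9, 281.4, 255.1]
s-0.075 n430 t[-0.031 0.031] z[0.065 0.068]
s-0.065 n679 t[-0.030 0.031] z[0.011 0.067]
s-0.055 n1097 t[-0.030 0.030] z[0.029 0.065]
s-0.045 n175 t[-0.010 0.011] z[0.034 0.044]
s-0.035 n183 t[-0.010 0.012] z[0.030 0.042]
s-0.025 n184 t[-0.010 0.012] z[0.029 0.041]
s-0.015 n191 t[-0.010 0.012] z[0.029 0.040]
s-0.005 n212 t[-0.010 0.012] z[0.028 0.039]
s0.005 n203 t[-0.010 0.012] z[0.028 0.038]
s0.015 n204 t[-0.010 0.011] z[0.024 0.037]
s0.025 n252 t[-0.020 0.021] z[0.023 0.038]
s0.035 n393 t[-0.023 0.025] z[0.022 0.039]
s0.045 n393 t[-0.020 0.021] z[0.022 0.040]
s0.055 n151 t[-0.010 0.011] z[0.021 0.034]
s0.065 n11 t[-0.002 0.003] z[0.019 0.023]
-0.07890970717109098 0.06128241224764977
[ 0.54286723 -0.2887097   0.13737435] (array([-0.13, -0.  , -2.14]), array([0.003, 0.003, 0.002]))
```

View pics/w1.png

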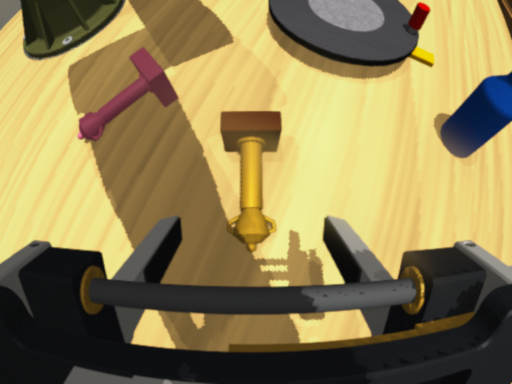

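The picture shows the gold trophy at (251,175), aligned between the jaws, with the pink one left of it at (125,95). The grip point comes out as (0.518, -0.232, 0.025).

Run:
```python
from h import *
R=tilt(55); G=np.array([.518,-.232,.025]); 
for b in (.06,0.03,0): print(delta(G+R[:,2]*(.019-b),R))
```

```text
(array([-1.58,  3.5 , -7.88]), array([0.003, 0.003, 0.002]))
(array([ -2.24,   5.09, -10.34]), array([0.003, 0.003, 0.002]))
(array([ -2.91,   6.68, -12.79]), array([0.003, 0.003, 0.002]))
```

Emit:
carry_out(
  commands=[-1,-0.5,1.2,-3.0,0.003,0.003,0.002,-1,-1.0,2.4,-5.5,0.003,0.003,0.002,-1,-1.6,3.5,-7.9,0.003,0.003,0.002,-1,-2.2,5.1,-10.3,0.003,0.003,0.002,-1,-2.5,5.9,-11.5,0.003,0.003,0.002,-1,-2.9,6.7,-12.8,0.003,0.003,0.002,-1,-2.9,6.7,-12.8,0.003,0.003,0.002,1,-2.9,6.7,-12.8,0.003,0.003,0.002,1,-2.9,6.7,-12.8,0.003,0.003,0.002,1,-2.9,6.7,-12.8,0.003,0.003,0.002,1,-2.9,6.7,-12.8,0.003,0.003,0.002,1,-2.9,6.7,-12.8,0.003,0.003,0.002],
  force=30,
)

```text
time_s: 3.42
ee_pos: [0.5142, -0.2222, 0.0099]
eef_rot: [-2.531, -0.001, 0.397]
force: [0.4, 0.2, -0.4]
grip_width: 0.0642
```

Run:
```python
from h import *
c=viewer.camera_info('top'); C=-np.array(c['R']).T@np.array(c['t'])
# plate outline in pixels of top picture -> ellipse -> ray at z=.046 ; felt too
p=cv2.imread('pics/top0.png'); d=np.load('top0.npy'); P,u,v=cloud('top',d)
col=p[v,u].astype(int).sum(1)
m=(np.hypot(P[:,0]-.54,P[:,1]-.12)<.1)&(abs(P[:,2]-.046)<.006); print(np.percentile(col[m],[5,25,50,75,95]))
t=np.percentile(col[m],[20,85]).mean(); k=m&(col>t); 
print('felt ctr',P[k].mean(0),k.sum(),'r',np.sqrt(k.sum()/m.sum())*.1)
print(cur()[2]['grip_width'],cur()[2]['force'],cur()[2]['qpos'])
```

```text
[194. 198. 204. 266. 273.]
felt ctr [0.54112662 0.12142662 0.04592543] 822 r 0.06467770950544113
0.0642315434063194 [ 0.43567959  0.20268699 -0.35085057] [-0.6206258   0.85207608  1.26884846  0.30658668  1.55785525 -1.10637252]
```

Emit:
carry_out(
  commands=[1,0,0,0,0,0,0,1,0,0,0,0,0,0,1,0,0,0,0,0,0,1,0,0,0,0,0,0,1,0,0,0,0,0,0,1,0,0,0,0,0,0,1,0,0,0,0,0,0,1,0,0,0,0,0,0],
  force=40,
)

```text
time_s: 4.08
ee_pos: [0.5141, -0.2222, 0.0099]
eef_rot: [-2.531, -0.0, 0.397]
force: [-0.8, 0.4, 0.4]
grip_width: 0.0231
```

Emit:
carry_out(
  commands=[1,0,0,3,0,0,0,1,0,0,7,0,0,0,1,0,1,11,-0.1,-0.042,0,1,0,2,15,-0.2,-0.084,0,1,0,4,18,-0.3,-0.126,0,1,0,6,20,-0.4,-0.167,0,1,0,8,22,-0.5,-0.209,0,1,0,10,22,-0.6,-0.251,0,1,0,12,22,-0.7,-0.293,0,1,0,14,22,-0.8,-0.335,0,1,0,14,22,-0.8,-0.335,0,1,0,14,22,-0.8,-0.335,0],
)

```text
time_s: 5.08
ee_pos: [0.5138, -0.0801, 0.23]
eef_rot: [2.885, -0.0, 0.401]
force: [0.3, -0.4, -2.1]
grip_width: 0.0231
```

Run:
```python
from h import *
print(cur()[2]['qpos'],cur()[2]['grip_width'],cur()[1]); print(delta([.514,-.082,.23],tilt(151.6)))
p,d=viewer.camera('scene'); q,_=viewer.camera('wrist'); cv2.imwrite('pics/s2.png',cv2.resize(np.hstack([p,q]),(800,300)))
```

```text
[-0.10994013  0.14661237  1.67111575 -0.23907318  1.20585994 -0.43823313] 0.023070722381077668 [[ 9.20760676e-01  3.77303905e-01  9.92045424e-02]
 [ 3.90127816e-01 -8.90660959e-01 -2.33502341e-01]
 [ 2.56267840e-04  2.53702224e-01 -9.67282335e-01]]
(array([ 0.02, -0.19, -0.  ]), array([-0.755, -0.318, -0.004]))
```

View pics/s2.png

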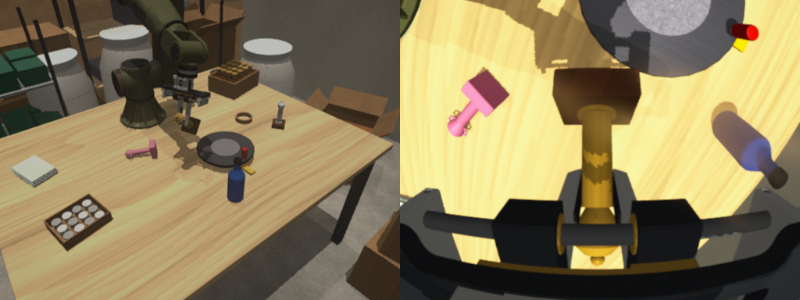

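Run:
```python
from h import *
y=np.radians(-30); R=tilt(151.6,np.array([np.cos(y),np.sin(y),0])); print(R)
print(delta(np.array([.5405,.1213,.23])+.019*R[:,2],R))
```

```text
[[ 5.00000000e-01  4.11902648e-01  7.61798011e-01]
 [ 8.66025404e-01 -2.37812105e-01 -4.39824286e-01]
 [-5.71950469e-18  8.79648573e-01 -4.75624209e-01]]
(array([ 4.08, 19.54, -0.9 ]), array([-0.625, -0.551,  0.613]))
```

Emit:
carry_out(
  commands=[1,0.4,2,1,-0.063,-0.055,0.061,1,0.8,4,2,-0.125,-0.11,0.123,1,1.2,6,2,-0.188,-0.165,0.184,1,1.6,8,2,-0.25,-0.22,0.245,1,2.0,10,2,-0.313,-0.276,0.307,1,2.4,12,2,-0.375,-0.331,0.368,1,2.8,14,1,-0.438,-0.386,0.429,1,3.2,16,0,-0.5,-0.441,0.49,1,3.7,18,-0.5,-0.563,-0.496,0.552,1,4.1,19.5,-0.9,-0.625,-0.551,0.613,1,4.1,19.5,-0.9,-0.625,-0.551,0.613,1,4.1,19.5,-0.9,-0.625,-0.551,0.613],
)

```text
time_s: 6.18
ee_pos: [0.5579, 0.1143, 0.2667]
eef_rot: [2.225, 0.002, 1.042]
force: [0.3, -0.1, -2.5]
grip_width: 0.0229
```

Run:
```python
from h import *
y=np.radians(-30); R=tilt(151.6,np.array([np.cos(y),np.sin(y),0])); print(cur()[2]['qpos'])
print(delta(np.array([.5405,.1213,.23])+.019*R[:,2],R))
p,d=viewer.camera('scene'); np.save('s3.npy',d); q,e=viewer.camera('top'); 
for n,pp,dd in (('scene',p,d),('top',q,e)):
    P,u,v=cloud(n,dd); col=pp[v,u].astype(int)
    m=(np.hypot(P[:,0]-.54,P[:,1]-.12)<.05)&(P[:,2]>.12)
    print(n,m.sum()); 
    for a in np.arange(.12,.32,.015):
        k=m&(P[:,2]>=a)&(P[:,2]<a+.015)
        if k.sum()>2: print('%.3f'%a,k.sum(),np.round(P[k].min(0),3),np.round(P[k].max(0),3),col[k].mean(0).round())
cv2.imwrite('pics/s3.png',cv2.resize(np.hstack([p[90:260,180:400],q[100:270,100:320]]),(800,310),interpolation=cv2.INTER_CUBIC))
```

```text
[ 4.54730523e-01  8.64856074e-02  1.88554663e+00 -1.03945050e+00
  8.74319908e-01 -1.86130498e-03]
(array([-0.29, -0.13, -4.58]), array([-0.078, -0.138,  0.005]))
scene 832
0.180 34 [0.535 0.083 0.186] [0.579 0.139 0.195] [52. 75. 90.]
0.195 83 [0.496 0.083 0.195] [0.58  0.141 0.21 ] [24. 37. 49.]
0.210 210 [0.496 0.083 0.21 ] [0.579 0.165 0.224] [32. 49. 68.]
0.225 28 [0.534 0.111 0.225] [0.555 0.13  0.24 ] [28. 49. 61.]
0.240 27 [0.538 0.11  0.241] [0.557 0.129 0.255] [32. 52. 65.]
0.255 37 [0.534 0.1   0.255] [0.566 0.133 0.27 ] [44. 66. 76.]
0.270 75 [0.516 0.095 0.27 ] [0.572 0.139 0.284] [80. 92. 99.]
0.285 71 [0.503 0.1   0.285] [0.564 0.144 0.3  ] [69. 82. 89.]
0.300 85 [0.5   0.098 0.301] [0.572 0.162 0.315] [ 83.  99. 107.]
0.315 124 [0.492 0.097 0.315] [0.573 0.164 0.33 ] [ 90. 119. 136.]
top 495
0.195 17 [0.497 0.084 0.196] [0.557 0.11  0.21 ] [49. 55. 63.]
0.210 161 [0.492 0.086 0.21 ] [0.556 0.165 0.225] [35. 46. 58.]
0.225 12 [0.5   0.105 0.225] [0.534 0.154 0.234] [34. 44. 54.]
0.240 4 [0.53  0.129 0.244] [0.535 0.133 0.255] [48. 60. 67.]
0.255 5 [0.531 0.099 0.258] [0.537 0.131 0.267] [47. 57. 65.]
0.270 19 [0.516 0.094 0.272] [0.554 0.141 0.285] [52. 63. 70.]
0.285 48 [0.503 0.097 0.285] [0.555 0.149 0.3  ] [67. 73. 78.]
0.300 66 [0.499 0.098 0.301] [0.568 0.157 0.315] [82. 88. 92.]
0.315 132 [0.498 0.097 0.315] [0.571 0.159 0.33 ] [54. 82. 98.]
```

View pics/s3.png

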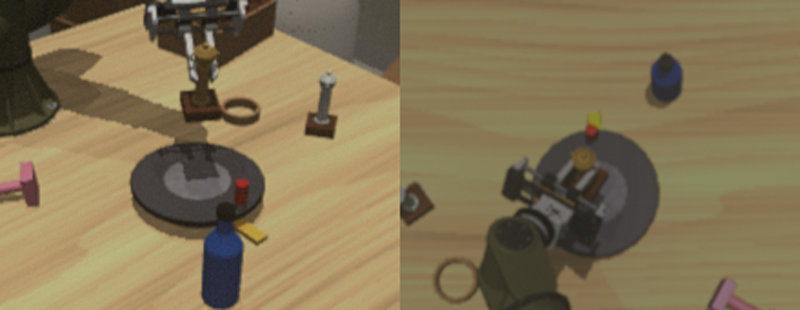

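Run:
```python
from h import *
y=np.radians(-5); R=tilt(151.6,np.array([np.cos(y),np.sin(y),0]))
print(delta(np.array([.5405,.1213,.23])+.019*R[:,2],R))
```

```text
(array([-0.05,  0.61, -4.6 ]), array([-0.048, -0.152,  0.442]))
```

Emit:
carry_out(
  commands=[1,0,0.2,0,0,0,0.1,1,0,0.3,0,0,0,0.2,1,0,0.4,0,-0.01,-0.03,0.3,1,0,0.6,0,-0.02,-0.06,0.4,1,0,0.6,-0.5,-0.035,-0.1,0.442,1,0,0.6,-1.5,-0.048,-0.152,0.442,1,0,0.6,-3,-0.048,-0.152,0.442,1,0,0.6,-4.6,-0.048,-0.152,0.442,1,0,0.6,-4.6,-0.048,-0.152,0.442,1,0,0.6,-4.6,-0.048,-0.152,0.442],
)

```text
time_s: 7.12
ee_pos: [0.5565, 0.0977, 0.2696]
eef_rot: [2.135, -0.014, 1.507]
force: [0.4, -0.3, -2.2]
grip_width: 0.0234
```

```bash
cat >> h.py <<'E'
def troph(names=('scene','top'),lo=0.05,hi=.3,r=.05,c=(.54,.12)):
    for n in names:
        p,d=viewer.camera(n); P,u,v=cloud(n,d); col=p[v,u].astype(int)
        m=(np.hypot(P[:,0]-c[0],P[:,1]-c[1])<r)&(P[:,2]>lo)&(P[:,2]<hi)
        print(n,m.sum())
        for a in np.arange(lo,hi,.015):
            k=m&(P[:,2]>=a)&(P[:,2]<a+.015)
            if k.sum()>2: print('%.3f'%a,k.sum(),np.round(P[k].min(0),3),np.round(P[k].max(0),3),'mid',np.round((P[k].min(0)+P[k].max(0))[:2]/2,3))
    return p
E
python3 - <<'E'
from h import *
y=np.radians(-5); R=tilt(151.6,np.array([np.cos(y),np.sin(y),0])); print(cur()[2]['qpos'])
print(delta(np.array([.5405,.1213,.23])+.019*R[:,2],R))
troph(lo=.11,hi=.24)
E
```

```text
[ 0.21852907 -0.10012775  2.11428166 -1.04025521  0.26807764 -0.38102536]
(array([ 0.06,  2.21, -4.87]), array([-0.019, -0.067, -0.024]))
scene 251
0.185 24 [0.565 0.08  0.192] [0.575 0.125 0.2  ] mid [0.57  0.103]
0.200 65 [0.522 0.073 0.201] [0.574 0.13  0.215] mid [0.548 0.101]
0.215 140 [0.506 0.071 0.215] [0.576 0.13  0.23 ] mid [0.541 0.1  ]
0.230 22 [0.535 0.086 0.23 ] [0.553 0.109 0.24 ] mid [0.544 0.097]
top 106
0.200 21 [0.503 0.073 0.203] [0.563 0.119 0.215] mid [0.533 0.096]
0.215 75 [0.504 0.073 0.215] [0.556 0.129 0.229] mid [0.53  0.101]
0.230 8 [0.525 0.094 0.232] [0.539 0.111 0.239] mid [0.532 0.103]
```

```bash
cat > kin.py <<'E'
from h import *
from scipy.optimize import least_squares
LO=np.array([-3.03,-.79,.23,-1.04,0,-2.55]); HI=np.array([3.03,2.21,2.52,4.18,3.07,2.55])
def rot(q): return Ro.from_euler('ZYZYZ',[q[0],q[1]+q[2],q[3],q[4],q[5]+np.pi]).as_matrix() if 0 else \
    (Ro.from_euler('z',q[0])*Ro.from_euler('y',q[1]+q[2])*Ro.from_euler('z',q[3])*Ro.from_euler('y',q[4])*Ro.from_euler('z',q[5]+np.pi)).as_matrix()
def fk(q,k):
    a1,d1,L2,L3,a3,d6=k; s=q[1]+q[2]; r=a1+L2*np.sin(q[1])+L3*np.sin(s)+a3*np.cos(s)
    z=d1+L2*np.cos(q[1])+L3*np.cos(s)-a3*np.sin(s); R=rot(q)
    return np.array([r*np.cos(q[0]),r*np.sin(q[0]),z])+d6*R[:,2],R
data=[([-1.26659746,.300448156,1.52157618,0,1.32068813,-.0666],[.19921691,-.51237615,.20490099]),
([-.67659908,.73569201,.97137269,.31399733,1.89996099,-.86595097],[.54238574,-.28717289,.20493425]),
([-.6206258,.85207608,1.26884846,.30658668,1.55785525,-1.10637252],[.5142,-.2222,.0099]),
([-.10994013,.14661237,1.67111575,-.23907318,1.20585994,-.43823313],[.5138,-.0801,.23]),
([.454730523,.0864856,1.88554663,-1.0394505,.874319908,-.00186],[.5579,.1143,.2667]),
([.21852907,-.10012775,2.11428166,-1.04025521,.26807764,-.38102536],[.5565,.0977,.2696])]
K=least_squares(lambda k:np.concatenate([fk(q,k)[0]-p for q,p in data]),[.0,.3,.35,.35,0,.25]).x
def ik(p,R,q0):
    f=lambda q:np.r_[(fk(q,K)[0]-p)*5,(fk(q,K)[1]-R).ravel()]
    s=least_squares(f,np.clip(q0,LO+1e-3,HI-1e-3),bounds=(LO,HI)); return s.x,np.abs(s.fun).max()
E
python3 - <<'E'
from kin import *
print(np.round(K,4)); 
for q,p in data: print(np.round(fk(q,K)[0]-p,4))
print(np.round(rot(data[-1][0])-cur()[1],3))
rng=np.random.default_rng(0)
for b in (25,28.4,35,45,55):
  for yaw in range(-90,120,15):
    for fl in (0,1):
      y=np.radians(yaw); R=tilt(180-b,np.array([np.cos(y),np.sin(y),0]))
      if fl: R=R@np.diag([-1,-1,1])
      p=np.array([.5405,.1213,.131])+.019*R[:,2]; best=None
      for q4 in (-.8,.5,1.5,3):
        for q6 in (-1.5,1.5):
          q,e=ik(p,R,[.2,.3,1.8,q4,.6,q6])
          if e<2e-3: best=q; break
        if best is not None: break
      if best is not None: print(b,yaw,fl,np.round(best,2))
E
```

```text
[0.015  0.2144 0.4054 0.4364 0.0336 0.2543]
[-0.0348 -0.0115  0.0014]
[-0.0262 -0.032   0.0019]
[-0.0216 -0.0356  0.0063]
[-0.0024 -0.0329  0.0002]
[ 0.0102 -0.0237 -0.0045]
[ 0.0039 -0.0328 -0.0054]
[[ 0.001  0.001 -0.   ]
 [-0.    -0.    -0.001]
 [-0.    -0.    -0.001]]
25 -90 0 [ 0.55  0.77  1.41 -0.89  1.72  0.79]
25 -90 1 [ 0.55  0.77  1.41 -0.89  1.72 -2.36]
25 -75 0 [ 0.59  0.67  1.58 -1.03  1.53  0.75]
25 -75 1 [ 0.59  0.67  1.58 -1.03  1.53 -2.4 ]
25 0 0 [0.35 0.27 2.25 3.76 0.58 1.19]
25 0 1 [ 0.35  0.27  2.25  3.76  0.58 -1.95]
25 15 0 [0.2  0.26 2.27 3.02 0.52 1.65]
25 15 1 [ 0.2   0.26  2.27  3.02  0.52 -1.49]
25 30 0 [0.04 0.28 2.23 2.34 0.62 2.06]
25 30 1 [ 0.04  0.28  2.23  2.34  0.62 -1.09]
25 45 0 [-0.08  0.34  2.14  1.87  0.8   2.27]
25 45 1 [-0.08  0.34  2.14  1.87  0.8  -0.87]
25 60 0 [-0.15  0.42  2.01  1.55  1.    2.37]
25 60 1 [-0.15  0.42  2.01  1.55  1.   -0.77]
25 75 0 [-0.17  0.51  1.86  1.32  1.2   2.41]
25 75 1 [-0.17  0.51  1.86  1.32  1.2  -0.74]
25 90 0 [-0.17  0.61  1.7   1.14  1.4   2.41]
25 90 1 [-0.17  0.61  1.7   1.14  1.4  -0.73]
25 105 0 [-0.14
[... 2541 characters left out ...]
  0.49  1.61 -0.63  1.25  0.47]
55 -60 0 [ 0.47  0.42  1.72 -0.7   1.09  0.31]
55 -45 0 [ 0.45  0.35  1.82 -0.76  0.91  0.13]
55 -30 0 [ 0.42  0.28  1.91 -0.78  0.72 -0.09]
55 -15 0 [ 0.36  0.23  1.98 -0.72  0.54 -0.39]
55 0 0 [ 0.29  0.2   2.02 -0.47  0.37 -0.89]
55 0 1 [ 0.29  0.2   2.02 -0.47  0.37  2.25]
55 15 0 [ 0.21  0.19  2.03  0.1   0.32 -1.71]
55 15 1 [0.21 0.19 2.03 0.1  0.32 1.43]
55 30 0 [ 0.13  0.2   2.01  0.58  0.42 -2.44]
55 30 1 [0.13 0.2  2.01 0.58 0.42 0.7 ]
55 45 1 [0.06 0.24 1.96 0.75 0.59 0.28]
55 60 1 [0.01 0.3  1.88 0.78 0.78 0.02]
55 75 1 [-0.02  0.37  1.79  0.74  0.97 -0.19]
55 90 1 [-0.03  0.44  1.69  0.68  1.14 -0.36]
55 105 1 [-0.02  0.51  1.58  0.61  1.3  -0.52]
```

```bash
sed -i 's/a1,d1,L2,L3,a3,d6=k;/a1,d1,L2,L3,a3,d6,b=k;/; s/return np.array(\[r\*np.cos(q\[0\]),r\*np.sin(q\[0\]),z\])/return np.array([r*np.cos(q[0])-b*np.sin(q[0]),r*np.sin(q[0])+b*np.cos(q[0]),z])/; s/\[.0,.3,.35,.35,0,.25\]/[.0,.3,.35,.35,0,.25,.03]/' kin.py
python3 - <<'E'
from kin import *
print(np.round(K,4)); 
for q,p in data: print(np.round(fk(q,K)[0]-p,4))
for yaw in (-67,-80,-90,-100,-110):
  y=np.radians(yaw); d=np.array([np.cos(y),np.sin(y),0])
  for z,a in ((.23,110),(.23,130),(.23,151.6),(.131,151.6)):
      R=tilt(a,d); p=np.array([.5405,.1213,z])+.019*R[:,2]
      q,e=ik(p,R,[.4,.3,1.6,-.6,1.3,.2]); print(yaw,z,a,np.round(q,2),round(e,4))
E
```

```text
[-1.000e-04  2.210e-01  4.242e-01  4.475e-01  4.070e-02  2.706e-01
  3.660e-02]
[-0.  0. -0.]
[-0. -0. -0.]
[-0. -0. -0.]
[ 0. -0.  0.]
[-0. -0.  0.]
[0. 0. 0.]
-67 0.23 110 [ 0.31  0.3   1.55 -0.36  1.28  0.01] 0.0
-67 0.23 130 [ 0.45  0.35  1.59 -0.72  1.32  0.27] 0.0
-67 0.23 151.6 [ 0.55  0.45  1.61 -1.04  1.46  0.5 ] 0.0187
-67 0.131 151.6 [ 0.55  0.6   1.64 -1.04  1.38  0.65] 0.0361
-80 0.23 110 [ 0.31  0.34  1.49 -0.35  1.37  0.22] 0.0
-80 0.23 130 [ 0.44  0.42  1.48 -0.67  1.48  0.41] 0.0
-80 0.23 151.6 [ 0.53  0.55  1.48 -0.97  1.64  0.57] 0.0
-80 0.131 151.6 [ 0.53  0.69  1.52 -0.97  1.54  0.72] 0.0
-90 0.23 110 [ 0.3   0.37  1.45 -0.34  1.44  0.37] 0.0
-90 0.23 130 [ 0.42  0.48  1.4  -0.63  1.59  0.52] 0.0
-90 0.23 151.6 [ 0.51  0.62  1.37 -0.9   1.77  0.62] 0.0
-90 0.131 151.6 [ 0.51  0.75  1.41 -0.88  1.66  0.75] 0.0
-100 0.23 110 [ 0.29  0.4   1.41 -0.31  1.5   0.52] 0.0
-100 0.23 130 [ 0.4   0.53  1.32 -0.57  1.69  0.62] 0.0
-100 0.23 151.6 [ 0.48  0.68  1.26 -0.83  1.9   0.67] 0.0
-100 0.131 151.6 [ 0.48  0.81  1.3  -0.8   1.79  0.79] 0.0
-110 0.23 110 [ 0.28  0.43  1.37 -0.28  1.56  0.66] 0.0
-110 0.23 130 [ 0.37  0.58  1.25 -0.52  1.79  0.73] 0.0
-110 0.23 151.6 [ 0.44  0.74  1.16 -0.76  2.02  0.73] 0.0
-110 0.131 151.6 [ 0.44  0.86  1.2  -0.72  1.9   0.85] 0.0
```

Run:
```python
from kin import *
for yaw,a in ((-90,110),(-90,151.6)):
  y=np.radians(yaw); R=tilt(a,np.array([np.cos(y),np.sin(y),0])); p=np.array([.5405,.1213,.25])+.019*R[:,2]
  a0,B,o=cur(); rv=Ro.from_matrix(R@B.T).as_rotvec(); print(delta(p,R))
  # check straight interpolation
  q=o['qpos']
  for f in np.linspace(0,1,13):
    q,e=ik(a0+f*(p-a0),Ro.from_rotvec(f*rv).as_matrix()@B,q); print(round(f,2),np.round(q,2),round(e,3))
```

```text
(array([-1.61,  1.65, -3.8 ]), array([ 0.517,  0.505, -1.444]))
0.0 [ 0.22 -0.1   2.11 -1.04  0.27 -0.38] 0.0
0.08 [ 0.27 -0.07  2.07 -1.01  0.41 -0.29] 0.0
0.17 [ 0.32 -0.04  2.02 -0.96  0.54 -0.21] 0.0
0.25 [ 0.35 -0.    1.97 -0.9   0.66 -0.15] 0.0
0.33 [ 0.37  0.03  1.91 -0.84  0.78 -0.09] 0.0
0.42 [ 0.39  0.08  1.84 -0.78  0.89 -0.04] 0.0
0.5 [ 0.39  0.12  1.78 -0.72  0.99  0.02] 0.0
0.58 [ 0.39  0.16  1.71 -0.65  1.08  0.07] 0.0
0.67 [ 0.38  0.2   1.65 -0.59  1.17  0.12] 0.0
0.75 [ 0.37  0.24  1.59 -0.53  1.26  0.18] 0.0
0.83 [ 0.35  0.28  1.53 -0.46  1.33  0.23] 0.0
0.92 [ 0.33  0.32  1.47 -0.4   1.41  0.29] 0.0
1.0 [ 0.3   0.36  1.42 -0.33  1.48  0.35] 0.0
(array([-1.61,  0.63, -2.92]), array([-0.065, -0.04 , -1.508]))
0.0 [ 0.22 -0.1   2.11 -1.04  0.27 -0.38] 0.0
0.08 [ 0.28 -0.08  2.07 -1.04  0.43 -0.29] 0.032
0.17 [ 0.34 -0.04  2.02 -1.04  0.59 -0.19] 0.059
0.25 [ 0.4   0.01  1.96 -1.04  0.75 -0.09] 0.079
0.33 [ 0.44  0.07  1.89 -1.04  0.9   0.01] 0.089
0.42 [ 0.48  0.14  1.83 -1.04  1.04  0.12] 0.087
0.5 [ 0.51  0.21  1.77 -1.04  1.17  0.21] 0.076
0.58 [ 0.53  0.28  1.71 -1.04  1.29  0.31] 0.055
0.67 [ 0.54  0.35  1.65 -1.04  1.4   0.39] 0.028
0.75 [ 0.55  0.42  1.59 -1.04  1.5   0.46] 0.0
0.83 [ 0.54  0.48  1.51 -0.99  1.6   0.5 ] 0.0
0.92 [ 0.53  0.54  1.43 -0.95  1.7   0.54] 0.0
1.0 [ 0.51  0.6   1.35 -0.91  1.8   0.59] 0.0
```

First path works. Going along it (rotation 1.61 rad → about 14 rows).

Emit:
carry_out(
  commands=[1,-0.1,0.1,0,0.037,0.036,-0.103,1,-0.2,0.2,0,0.074,0.072,-0.206,1,-0.3,0.4,0,0.111,0.108,-0.309,1,-0.5,0.5,0,0.148,0.144,-0.413,1,-0.6,0.6,0,0.185,0.18,-0.516,1,-0.7,0.7,0,0.222,0.216,-0.619,1,-0.8,0.8,-0.5,0.258,0.252,-0.722,1,-0.9,1,-1,0.295,0.289,-0.825,1,-1,1.1,-1.5,0.332,0.325,-0.928,1,-1.2,1.2,-2,0.369,0.361,-1.031,1,-1.3,1.3,-2.5,0.406,0.397,-1.135,1,-1.4,1.4,-3,0.443,0.433,-1.238],
)

```text
time_s: 8.22
ee_pos: [0.5425, 0.1135, 0.2398]
eef_rot: [2.714, -0.062, 0.205]
force: [-0.2, -0.5, -1.2]
grip_width: 0.0233
```

Run:
```python
from kin import *
y=np.radians(-90); R=tilt(151.6,np.array([np.cos(y),np.sin(y),0])); p=np.array([.5405,.1213,.22])+.019*R[:,2]
a0,B,o=cur(); rv=Ro.from_matrix(R@B.T).as_rotvec(); print(delta(p,R))
q=o['qpos']
for f in np.linspace(0,1,6):
    q,e=ik(a0+f*(p-a0),Ro.from_rotvec(f*rv).as_matrix()@B,q); print(round(f,2),np.round(q,2),round(e,3))
```

```text
(array([-0.2 , -0.89, -2.89]), array([-0.651, -0.006, -0.218]))
0.0 [ 0.34  0.29  1.51 -0.44  1.36  0.25] 0.0
0.2 [ 0.39  0.35  1.48 -0.56  1.43  0.35] 0.0
0.4 [ 0.43  0.41  1.46 -0.66  1.51  0.44] 0.0
0.6 [ 0.47  0.48  1.43 -0.75  1.59  0.51] 0.0
0.8 [ 0.49  0.55  1.4  -0.83  1.67  0.58] 0.0
1.0 [ 0.51  0.63  1.37 -0.9   1.76  0.63] 0.0
```

Emit:
carry_out(
  commands=[1,0,-0.1,-0.2,-0.093,0,-0.031,1,0,-0.2,-0.4,-0.186,0,-0.062,1,0,-0.4,-0.8,-0.279,0,-0.093,1,-0.1,-0.5,-1,-0.372,0,-0.125,1,-0.1,-0.6,-1.5,-0.465,0,-0.156,1,-0.1,-0.8,-2,-0.558,-0.003,-0.187,1,-0.2,-0.9,-2.5,-0.651,-0.006,-0.218,1,-0.2,-0.9,-2.9,-0.651,-0.006,-0.218,1,-0.2,-0.9,-2.9,-0.651,-0.006,-0.218],
)

```text
time_s: 8.97
ee_pos: [0.5404, 0.1052, 0.2087]
eef_rot: [2.068, 0.003, 0.001]
force: [0.8, -0.8, -2.2]
grip_width: 0.023
```

Run:
```python
from kin import *
y=np.radians(-90); R=tilt(151.6,np.array([np.cos(y),np.sin(y),0])); p=np.array([.5405,.1213,.22])+.019*R[:,2]
print(delta(p,R),cur()[2]['qpos'])
troph(lo=.11,hi=.28)
p,d=viewer.camera('scene'); q,e=viewer.camera('top')
cv2.imwrite('pics/s5.png',cv2.resize(np.hstack([p[90:240,200:400],q[120:270,100:300]]),(800,300),interpolation=cv2.INTER_CUBIC))
```

```text
(array([ 0.01, -0.06,  0.23]), array([-0.002, -0.003, -0.001])) [ 0.50832042  0.63196488  1.3739042  -0.89687154  1.7591343   0.62912645]
scene 718
0.125 51 [0.51  0.087 0.131] [0.578 0.152 0.14 ] mid [0.544 0.12 ]
0.140 156 [0.51  0.085 0.14 ] [0.576 0.153 0.155] mid [0.543 0.119]
0.155 112 [0.512 0.088 0.155] [0.577 0.15  0.169] mid [0.544 0.119]
0.170 30 [0.535 0.106 0.171] [0.555 0.123 0.185] mid [0.545 0.114]
0.185 22 [0.535 0.107 0.187] [0.556 0.121 0.199] mid [0.546 0.114]
0.200 44 [0.526 0.102 0.202] [0.567 0.132 0.215] mid [0.547 0.117]
0.215 92 [0.519 0.099 0.215] [0.569 0.167 0.23 ] mid [0.544 0.133]
0.230 82 [0.529 0.104 0.23 ] [0.57  0.168 0.244] mid [0.549 0.136]
0.245 74 [0.52  0.1   0.246] [0.569 0.168 0.26 ] mid [0.544 0.134]
0.260 53 [0.533 0.102 0.26 ] [0.562 0.136 0.274] mid [0.548 0.119]
top 474
0.125 14 [0.507 0.088 0.13 ] [0.546 0.144 0.14 ] mid [0.527 0.116]
0.140 75 [0.507 0.088 0.14 ] [0.572 0.153 0.155] mid [0.539 0.12 ]
0.155 130 [0.507 0.09  0.155] [0.571 0.152 0.167] mid [0.539 0.121]
0.215 37 [0.517 0.102 0.218] [0.561 0.151 0.229] mid [0.539 0.127]
0.230 56 [0.515 0.114 0.23 ] [0.565 0.166 0.244] mid [0.54 0.14]
0.245 62 [0.514 0.103 0.246] [0.563 0.167 0.26 ] mid [0.539 0.135]
0.260 92 [0.517 0.102 0.26 ] [0.563 0.137 0.274] mid [0.54 0.12]
0.275 5 [0.531 0.117 0.275] [0.543 0.123 0.279] mid [0.537 0.12 ]
```

View pics/s5.png

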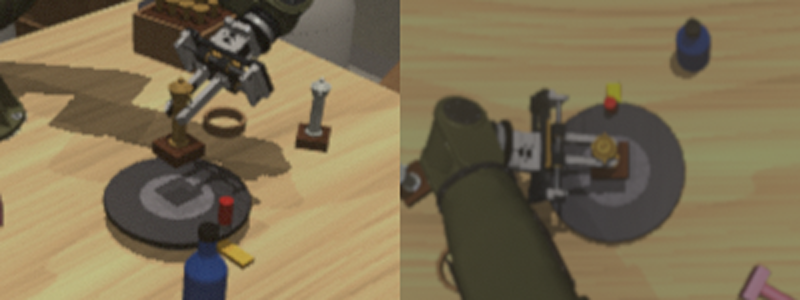

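Emit:
carry_out(
  commands=[1,0,0.1,-2,0,0,0,1,0,0.1,-4,0,0,0,1,0,0.1,-6,0,0,0,1,0,0.1,-7.5,0,0,0,1,0,0.1,-8.0,0,0,0,1,0,0.1,-8.3,0,0,0,1,0,0.1,-8.3,0,0,0],
)

```text
time_s: 9.75
ee_pos: [0.5411, 0.1055, 0.1296]
eef_rot: [2.07, -0.003, -0.0]
force: [-0.2, -0.4, -1.8]
grip_width: 0.0232
```

Run:
```python
from kin import *
print(cur()[2]['force'],cur()[0])
troph(names=('scene',),lo=.04,hi=.085)
```

```text
[-0.18342805 -0.44581648 -1.82666105] [0.54106662 0.10545885 0.12959661]
scene 432
0.040 157 [0.497 0.07  0.041] [0.589 0.16  0.055] mid [0.543 0.115]
0.055 85 [0.512 0.087 0.055] [0.578 0.151 0.07 ] mid [0.545 0.119]
0.070 190 [0.51  0.086 0.07 ] [0.578 0.152 0.085] mid [0.544 0.119]
```

Emit:
carry_out(
  commands=[1,0,0,-0.3,0,0,0,1,0,0,-0.5,0,0,0,1,0,0,-0.6,0,0,0,1,0,0,-0.7,0,0,0,1,0,0,-0.7,0,0,0],
)

```text
time_s: 10.22
ee_pos: [0.5412, 0.1056, 0.1231]
eef_rot: [2.07, -0.003, -0.0]
force: [-0.7, 0.6, -1.4]
grip_width: 0.0234
```

Emit:
carry_out(
  commands=[1,0,0,-0.1,0,0,0,1,0,0,-0.2,0,0,0,1,0,0,-0.25,0,0,0],
)

```text
time_s: 10.47
ee_pos: [0.5413, 0.1059, 0.1228]
eef_rot: [2.068, -0.006, -0.001]
force: [-7.2, 6.3, 19.0]
grip_width: 0.0232
```

Emit:
carry_out(
  commands=[1,0,0,0.0,0,0,0,1,0,0,0.0,0,0,0],
)

```text
time_s: 10.63
ee_pos: [0.5414, 0.1061, 0.1232]
eef_rot: [2.069, -0.006, -0.001]
force: [-0.2, -0.3, -0.9]
grip_width: 0.0231
```

Emit:
carry_out(
  commands=[0.4,0,0,0,0,0,0,0.2,0,0,0,0,0,0,0,0,0,0,0,0,0,-0.3,0,0,0,0,0,0,-0.6,0,0,0,0,0,0,-0.8,0,0,0,0,0,0,-0.8,0,0,0,0,0,0,-0.8,0,0,0,0,0,0],
  force=10,
)

```text
time_s: 11.3
ee_pos: [0.5414, 0.1061, 0.1232]
eef_rot: [2.069, -0.006, -0.001]
force: [0.1, -0.6, -0.0]
grip_width: 0.0714
```

Run:
```python
from kin import *
print(cur()[2]['force'],cur()[0])
troph(names=('scene','top'),lo=.05,hi=.20)
R=cur()[1]; print(np.round(-R[:,2]*16,2))
a0,B,o=cur();q=o['qpos']
for s in (0,.05,.1,.16,.2):
    q,e=ik(a0-s*R[:,2],R,q); print(np.round(q,2),round(e,3))
```

```text
[ 0.07759501 -0.61893957 -0.00583693] [0.54143044 0.10608206 0.12316206]
scene 607
0.050 91 [0.512 0.087 0.05 ] [0.579 0.157 0.065] mid [0.545 0.122]
0.065 183 [0.511 0.087 0.065] [0.578 0.154 0.08 ] mid [0.544 0.12 ]
0.080 23 [0.539 0.108 0.08 ] [0.558 0.128 0.095] mid [0.549 0.118]
0.095 25 [0.539 0.109 0.095] [0.557 0.124 0.11 ] mid [0.548 0.117]
0.110 39 [0.505 0.107 0.11 ] [0.59  0.128 0.124] mid [0.548 0.118]
0.125 87 [0.495 0.099 0.125] [0.59  0.132 0.14 ] mid [0.542 0.116]
0.140 51 [0.494 0.109 0.14 ] [0.589 0.143 0.155] mid [0.542 0.126]
0.155 36 [0.502 0.102 0.156] [0.582 0.147 0.17 ] mid [0.542 0.124]
0.170 66 [0.528 0.1   0.17 ] [0.565 0.142 0.185] mid [0.546 0.121]
0.185 6 [0.543 0.118 0.188] [0.549 0.123 0.192] mid [0.546 0.12 ]
top 454
0.050 76 [0.492 0.076 0.05 ] [0.588 0.167 0.065] mid [0.54  0.122]
0.065 156 [0.508 0.089 0.065] [0.571 0.151 0.079] mid [0.539 0.12 ]
0.080 6 [0.529 0.109 0.085] [0.54  0.124 0.093] mid [0.535 0.117]
0.095 3 [0.53  0.112 0.103] [0.534 0.119 0.107] mid [0.532 0.115]
0.110 4 [0.492 0.107 0.114] [0.581 0.122 0.124] mid [0.537 0.114]
0.125 39 [0.491 0.102 0.126] [0.589 0.141 0.139] mid [0.54  0.122]
0.140 53 [0.492 0.109 0.14 ] [0.588 0.149 0.155] mid [0.54  0.129]
0.155 16 [0.498 0.11  0.155] [0.581 0.152 0.17 ] mid [0.54  0.131]
0.170 86 [0.516 0.102 0.17 ] [0.56  0.14  0.185] mid [0.538 0.121]
0.185 15 [0.527 0.112 0.185] [0.551 0.132 0.196] mid [0.539 0.122]
[-0.04 14.06  7.64]
[ 0.51  0.75  1.41 -0.88  1.66  0.75] 0.0
[ 0.57  0.76  1.32 -0.86  1.75  0.73] 0.0
[ 0.62  0.78  1.21 -0.84  1.84  0.7 ] 0.0
[ 0.68  0.83  1.06 -0.83  1.95  0.65] 0.0
[ 0.72  0.87  0.94 -0.83  2.03  0.62] 0.0
```

Emit:
carry_out(
  commands=[-1,0,0,0,0,0,0,-1,0,0.4,0.2,0,0,0,-1,0,1.4,0.8,0,0,0,-1,0,3,1.6,0,0,0,-1,0,5,2.7,0,0,0,-1,0,7.5,4.1,0,0,0,-1,0,10,5.4,0,0,0,-1,0,11,8,0,0,0,-1,0,11,11,0,0,0,-1,0,11,14,0,0,0,-1,0,11,16,0,0,0,-1,0,11,16,0,0,0],
)

```text
time_s: 12.4
ee_pos: [0.5416, 0.2173, 0.2883]
eef_rot: [2.073, -0.012, -0.0]
force: [0.3, 0.2, 0.4]
grip_width: 0.0942
```

```bash
cat >> kin.py <<'E'
def down(deg): return (Ro.from_euler('z',deg,degrees=True)*Ro.from_euler('x',np.pi)).as_matrix()
def red():
    for n in ('top','scene'):
        p,d=viewer.camera(n); P,u,v=cloud(n,d); col=p[v,u].astype(int)
        m=(np.hypot(P[:,0]-.54,P[:,1]-.12)<.15)&(col[:,2]>80)&(col[:,1]<.5*col[:,2])&(col[:,0]<.5*col[:,2])&(P[:,2]>.05)
        Q=P[m]; print(n,'red',len(Q),np.round(np.median(Q,0),4),np.round(Q.min(0),4),np.round(Q.max(0),4)) if m.any() else print(n,'none')
E
python3 - <<'E'
from kin import *
print(cur()[2]['force'],cur()[0],cur()[2]['qpos']); red()
troph(names=('scene',),lo=.05,hi=.20)
a0,B,o=cur();q=o['qpos']
for deg in (-125,-120):
  R=down(deg); p=np.array([.6555,.124,.25]); print(delta(p,R)); rv=Ro.from_matrix(R@B.T).as_rotvec(); q=o['qpos']
  for f in np.linspace(0,1,9):
    q,e=ik(a0+f*(p-a0),Ro.from_rotvec(f*rv).as_matrix()@B,q); print(round(f,2),np.round(q,2),round(e,3))
E
```

```text
[0.34039366 0.21203282 0.4215578 ] [0.54159048 0.21731618 0.28826875] [ 0.64768879  0.70142605  1.06389113 -0.88563799  2.00558374  0.53606755]
top red 24 [0.6532 0.1249 0.1032] [0.644  0.1159 0.095 ] [0.6619 0.1335 0.1126]
scene red 24 [0.6575 0.1235 0.1019] [0.6496 0.1137 0.0979] [0.6673 0.1368 0.1053]
scene 505
0.050 93 [0.509 0.083 0.05 ] [0.577 0.154 0.065] mid [0.543 0.119]
0.065 182 [0.511 0.087 0.065] [0.579 0.154 0.079] mid [0.545 0.12 ]
0.080 26 [0.537 0.106 0.081] [0.557 0.127 0.095] mid [0.547 0.117]
0.095 25 [0.54  0.11  0.096] [0.556 0.126 0.11 ] mid [0.548 0.118]
0.110 26 [0.538 0.108 0.11 ] [0.556 0.127 0.125] mid [0.547 0.118]
0.125 27 [0.536 0.109 0.126] [0.557 0.125 0.14 ] mid [0.547 0.117]
0.140 21 [0.537 0.108 0.141] [0.557 0.125 0.154] mid [0.547 0.117]
0.155 32 [0.538 0.104 0.155] [0.569 0.122 0.17 ] mid [0.553 0.113]
0.170 66 [0.526 0.101 0.17 ] [0.569 0.142 0.184] mid [0.547 0.121]
0.185 7 [0.539 0.117 0.187] [0.549 0.127 0.19 ] mid [0.544 0.122]
(array([11.44, -9.25, -3.26]), array([ 0.603, -1.145, -1.928]))
0.0 [ 0.65  0.71  1.07 -0.88  2.    0.54] 0.0
0.12 [ 0.58  0.76  0.95 -0.78  2.07  0.74] 0.0
0.25 [ 0.51  0.79  0.86 -0.66  2.11  0.96] 0.0
0.38 [ 0.43  0.8   0.79 -0.53  2.11  1.2 ] 0.0
0.5 [ 0.37  0.79  0.77 -0.4   2.08  1.44] 0.0
0.62 [ 0.3   0.75  0.79 -0.27  2.    1.68] 0.0
0.75 [ 0.24  0.69  0.86 -0.16  1.87  1.91] 0.0
0.88 [ 0.18  0.62  0.96 -0.07  1.71  2.12] 0.0
1.0 [0.13 0.55 1.07 0.   1.52 2.31] 0.0
(array([11.44, -9.25, -3.26]), array([ 0.642, -1.101, -1.854]))
0.0 [ 0.65  0.71  1.07 -0.88  2.    0.54] 0.0
0.12 [ 0.58  0.75  0.96 -0.78  2.06  0.74] 0.0
0.25 [ 0.51  0.78  0.87 -0.66  2.1   0.95] 0.0
0.38 [ 0.44  0.79  0.81 -0.53  2.1   1.17] 0.0
0.5 [ 0.37  0.77  0.79 -0.4   2.06  1.4 ] 0.0
0.62 [ 0.3   0.74  0.81 -0.27  1.98  1.63] 0.0
0.75 [ 0.24  0.69  0.87 -0.16  1.86  1.84] 0.0
0.88 [ 0.18  0.62  0.96 -0.07  1.7   2.04] 0.0
1.0 [0.13 0.55 1.07 0.   1.52 2.23] 0.0
```

Emit:
carry_out(
  commands=[-1,0.6,0,2,0.03,-0.057,-0.096,-1,1.2,0,4,0.06,-0.115,-0.193,-1,1.8,-0.3,5,0.09,-0.172,-0.289,-1,2.4,-0.6,5,0.12,-0.229,-0.386,-1,3.0,-1,5,0.15,-0.286,-0.482,-1,3.6,-1.5,5,0.18,-0.344,-0.578,-1,4.2,-2,5,0.21,-0.4,-0.675,-1,4.8,-2.5,5,0.24,-0.458,-0.771,-1,5.4,-3,5,0.27,-0.515,-0.868,-1,6.0,-4,5,0.3,-0.573,-0.964,-1,7,-5,5,0.33,-0.63,-1.06,-1,8,-6,5,0.36,-0.687,-1.157],
)

```text
time_s: 13.55
ee_pos: [0.6215, 0.1565, 0.3311]
eef_rot: [2.741, -0.317, -1.333]
force: [0.1, 0.2, 0.5]
grip_width: 0.094
```

Run:
```python
from kin import *
print(delta([.6555,.1242,.25],down(-125)),cur()[2]['qpos'])
```

```text
(array([ 3.4 , -3.23, -8.11]), array([ 0.24 , -0.46 , -0.767])) [ 0.30021377  0.79770508  0.56937027 -0.32628961  2.18413664  1.56486028]
```

Emit:
carry_out(
  commands=[-1,0.4,-0.4,0,0.03,-0.057,-0.096,-1,0.8,-0.8,0,0.06,-0.115,-0.192,-1,1.2,-1.2,0,0.09,-0.172,-0.288,-1,1.7,-1.6,-1,0.12,-0.23,-0.384,-1,2.1,-2,-2,0.15,-0.287,-0.479,-1,2.5,-2.4,-3,0.18,-0.345,-0.575,-1,3,-2.8,-4,0.21,-0.402,-0.671,-1,3.4,-3.2,-5.5,0.24,-0.46,-0.767,-1,3.4,-3.2,-7,0.24,-0.46,-0.767,-1,3.4,-3.2,-8.1,0.24,-0.46,-0.767,-1,3.4,-3.2,-8.1,0.24,-0.46,-0.767,-1,3.4,-3.2,-8.1,0.24,-0.46,-0.767],
)

```text
time_s: 14.55
ee_pos: [0.6554, 0.1248, 0.2492]
eef_rot: [3.14, -0.001, -2.181]
force: [-0.3, 0.4, 0.5]
grip_width: 0.094
```

Run:
```python
from kin import *
c=viewer.camera_info('wrist'); p,d=viewer.camera('wrist'); cv2.imwrite('pics/w6.png',p)
v,u=np.nonzero(d>0); x=u-c['cx'];y=v-c['cy'];rr=np.hypot(x,y);k=np.tan(rr/c['fx'])/np.maximum(rr,1e-9); z=d[v,u]
P=(np.c_[x*k*z,y*k*z,z]-np.array(c['t']))@np.array(c['R']); col=p[v,u].astype(int)
m=(np.hypot(P[:,0]-.655,P[:,1]-.124)<.04)&(P[:,2]>.098)&(P[:,2]<.108)&(col[:,2]>2*col[:,1]); Q=P[m]
print(m.sum(),Q.min(0),Q.max(0),Q.mean(0))
print(delta([.6555,.1242,.069],down(-125)),cur()[0],cur()[2]['qpos'])
```

```text
327 [0.64354749 0.11452112 0.09821495] [0.66699746 0.13630493 0.10714323] [0.65593579 0.12503935 0.10341183]
(array([ -0.02,  -0.07, -18.11]), array([-0., -0., -0.])) [0.65569306 0.12490113 0.25009877] [1.33277475e-01 5.49363876e-01 1.06926048e+00 2.32463268e-04
 1.52315761e+00 2.31445343e+00]
```

View pics/w6.png

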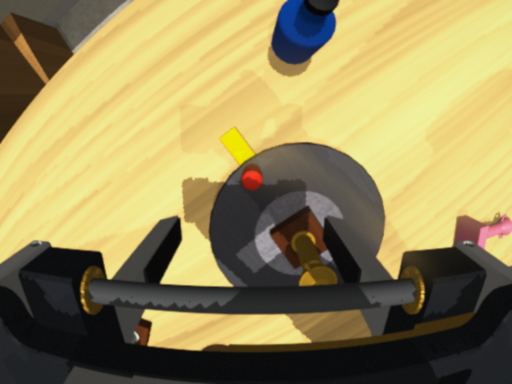

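The knob is at (252,180), in line with the yellow tab at (238,145). The trophy stands centred on the felt. I descend over the knob.

Emit:
carry_out(
  commands=[-1,0,0,-3,0,0,0,-1,0,0,-6,0,0,0,-1,0,0,-9,0,0,0,-1,0,0,-12,0,0,0,-1,0,0,-15,0,0,0,-1,0,0,-17,0,0,0,-1,0,0,-18,0,0,0,-1,0,0,-18,0,0,0,1,0,0,-18,0,0,0,1,0,0,-18,0,0,0,1,0,0,-18,0,0,0,1,0,0,-18,0,0,0],
  force=12,
)

```text
time_s: 15.6
ee_pos: [0.6563, 0.125, 0.0715]
eef_rot: [-3.14, 0.001, -2.181]
force: [1.2, 0.5, 0.0]
grip_width: 0.071
```

Emit:
carry_out(
  commands=[1,0,0,0,0,0,0,1,0,0,0,0,0,0,1,0,0,0,0,0,0,1,0,0,0,0,0,0,1,0,0,0,0,0,0,1,0,0,0,0,0,0,1,0,0,0,0,0,0,1,0,0,0,0,0,0],
)

```text
time_s: 16.27
ee_pos: [0.6561, 0.125, 0.0715]
eef_rot: [-3.141, 0.001, -2.181]
force: [-1.1, -0.1, 0.7]
grip_width: 0.0237
```

```bash
cat > arc.py <<'E'
from kin import *
import sys
C=np.array([.541,.1215]); T0=1.8   # start angle, deg
def plan(a,b,n=12):
    a0,B,o=cur(); q=o['qpos']; print(a0,o['force'],o['grip_width'],'theta',np.degrees(np.arctan2(*(a0[:2]-C)[::-1]))-T0,'r',np.hypot(*(a0[:2]-C)))
    psi0=np.degrees(np.arctan2(B[1,0],B[0,0])); w=0; rows=[]
    for i in range(1,n+1):
        t=a+(b-a)*i/n; ang=np.radians(t+T0); p=np.r_[C+.115*np.array([np.cos(ang),np.sin(ang)]),.069]
        dpsi=(-125+255/360*t-psi0+180)%360-180
        q,e=ik(p,down(psi0+dpsi),q); w=max(w,e)
        rows.append([1,*np.round((p-a0)*100,1)[:2],0,0,0,round(np.radians(dpsi),2)])
    print('err',round(w,4),np.round(q,2)); print([float(x) if x%1 else int(x) for r in rows for x in r])
plan(float(sys.argv[1]),float(sys.argv[2]))
E
python3 arc.py 0 60
```

```text
[0.65612352 0.12499977 0.07148845] [-1.06167104 -0.08070799  0.7490004 ] 0.023691265060013924 theta -0.05873902841197465 r 0.11517670136556588
err 0.0 [ 0.3   0.62  1.39 -0.    1.13  1.74]
[1, -0.1, 1, 0, 0, 0, 0.06, 1, -0.3, 2, 0, 0, 0, 0.12, 1, -0.5, 3, 0, 0, 0, 0.18, 1, -0.8, 3.9, 0, 0, 0, 0.25, 1, -1.2, 4.8, 0, 0, 0, 0.31, 1, -1.7, 5.7, 0, 0, 0, 0.37, 1, -2.3, 6.5, 0, 0, 0, 0.43, 1, -2.9, 7.3, 0, 0, 0, 0.49, 1, -3.6, 8, 0, 0, 0, 0.56, 1, -4.4, 8.7, 0, 0, 0, 0.62, 1, -5.2, 9.3, 0, 0, 0, 0.68, 1, -6.1, 9.8, 0, 0, 0, 0.74]
```

Emit:
carry_out(
  commands=[1,-0.1,1,0,0,0,0.06,1,-0.3,2,0,0,0,0.12,1,-0.5,3,0,0,0,0.18,1,-0.8,3.9,0,0,0,0.25,1,-1.2,4.8,0,0,0,0.31,1,-1.7,5.7,0,0,0,0.37,1,-2.3,6.5,0,0,0,0.43,1,-2.9,7.3,0,0,0,0.49,1,-3.6,8,0,0,0,0.56,1,-4.4,8.7,0,0,0,0.62,1,-5.2,9.3,0,0,0,0.68,1,-6.1,9.8,0,0,0,0.74],
)

```text
time_s: 17.27
ee_pos: [0.5952, 0.2239, 0.0715]
eef_rot: [-3.139, 0.002, -1.438]
force: [3.8, 4.3, -1.8]
grip_width: 0.0238
```

```bash
python3 arc.py 60 120; python3 -c "
from h import *
troph(names=('scene',),lo=.05,hi=.08)
troph(names=('top',),lo=.17,hi=.2,r=.03)"
```

```text
[0.59516358 0.22389683 0.07149459] [ 3.78031413  4.25305851 -1.82136275] 0.023808123552197587 theta 60.32305907464087 r 0.11583955942656182
err 0.0 [ 0.36  0.41  1.72 -0.    1.01  1.06]
[1, -0.9, 0.3, 0, 0, 0, 0.06, 1, -1.8, 0.7, 0, 0, 0, 0.12, 1, -2.8, 1, 0, 0, 0, 0.18, 1, -3.8, 1.1, 0, 0, 0, 0.25, 1, -4.8, 1.2, 0, 0, 0, 0.31, 1, -5.8, 1.3, 0, 0, 0, 0.37, 1, -6.8, 1.2, 0, 0, 0, 0.43, 1, -7.8, 1, 0, 0, 0, 0.49, 1, -8.7, 0.8, 0, 0, 0, 0.55, 1, -9.7, 0.4, 0, 0, 0, 0.62, 1, -10.6, 0, 0, 0, 0, 0.68, 1, -11.5, -0.5, 0, 0, 0, 0.74]
scene 260
0.050 80 [0.504 0.071 0.05 ] [0.587 0.162 0.065] mid [0.546 0.117]
0.065 180 [0.503 0.08  0.065] [0.584 0.162 0.08 ] mid [0.543 0.121]
top 97
0.170 82 [0.522 0.103 0.17 ] [0.557 0.14  0.185] mid [0.54  0.122]
0.185 15 [0.53  0.115 0.185] [0.548 0.129 0.197] mid [0.539 0.122]
```

Low force, and the trophy is rotating with the plate, centred.

Emit:
carry_out(
  commands=[1,-0.9,0.3,0,0,0,0.06,1,-1.8,0.7,0,0,0,0.12,1,-2.8,1,0,0,0,0.18,1,-3.8,1.1,0,0,0,0.25,1,-4.8,1.2,0,0,0,0.31,1,-5.8,1.3,0,0,0,0.37,1,-6.8,1.2,0,0,0,0.43,1,-7.8,1,0,0,0,0.49,1,-8.7,0.8,0,0,0,0.55,1,-9.7,0.4,0,0,0,0.62,1,-10.6,0,0,0,0,0.68,1,-11.5,-0.5,0,0,0,0.74],
)

```text
time_s: 18.37
ee_pos: [0.4787, 0.2199, 0.0715]
eef_rot: [-3.14, 0.003, -0.696]
force: [-2.5, 7.2, -0.5]
grip_width: 0.0239
```

```bash
python3 arc.py 120 180
```

```text
[0.47867576 0.21991362 0.07147407] [-2.49943665  7.150245   -0.52383572] 0.023902171007075652 theta 120.54562363472579 r 0.11648841690789967
err 0.0 [0.19 0.24 1.95 0.   0.95 0.14]
[1, -0.7, -0.6, 0, 0, 0, 0.06, 1, -1.4, -1.3, 0, 0, 0, 0.12, 1, -2.2, -2, 0, 0, 0, 0.18, 1, -2.8, -2.7, 0, 0, 0, 0.25, 1, -3.4, -3.5, 0, 0, 0, 0.31, 1, -3.9, -4.4, 0, 0, 0, 0.37, 1, -4.3, -5.3, 0, 0, 0, 0.43, 1, -4.7, -6.2, 0, 0, 0, 0.49, 1, -5, -7.2, 0, 0, 0, 0.55, 1, -5.2, -8.2, 0, 0, 0, 0.62, 1, -5.2, -9.2, 0, 0, 0, 0.68, 1, -5.3, -10.2, 0, 0, 0, 0.74]
```

Emit:
carry_out(
  commands=[1,-0.7,-0.6,0,0,0,0.06,1,-1.4,-1.3,0,0,0,0.12,1,-2.2,-2,0,0,0,0.18,1,-2.8,-2.7,0,0,0,0.25,1,-3.4,-3.5,0,0,0,0.31,1,-3.9,-4.4,0,0,0,0.37,1,-4.3,-5.3,0,0,0,0.43,1,-4.7,-6.2,0,0,0,0.49,1,-5,-7.2,0,0,0,0.55,1,-5.2,-8.2,0,0,0,0.62,1,-5.2,-9.2,0,0,0,0.68,1,-5.3,-10.2,0,0,0,0.74],
)

```text
time_s: 19.37
ee_pos: [0.4249, 0.1173, 0.0714]
eef_rot: [-3.14, 0.006, 0.045]
force: [-0.4, 0.1, -1.6]
grip_width: 0.0237
```

```bash
python3 arc.py 180 240; python3 -c "
from h import *
troph(names=('scene',),lo=.05,hi=.2)"
```

```text
[0.42488061 0.11729014 0.07144608] [-0.37381836  0.09610922 -1.56905935] 0.023722906786441244 theta -179.7236753334731 r 0.11619568238405245
err 0.0 [-0.03  0.33  1.83  0.    0.98 -0.82]
[1, 0.2, -0.9, 0, 0, 0, 0.06, 1, 0.4, -1.9, 0, 0, 0, 0.12, 1, 0.6, -2.9, 0, 0, 0, 0.18, 1, 0.9, -3.8, 0, 0, 0, 0.25, 1, 1.3, -4.8, 0, 0, 0, 0.31, 1, 1.8, -5.6, 0, 0, 0, 0.37, 1, 2.4, -6.5, 0, 0, 0, 0.43, 1, 3, -7.2, 0, 0, 0, 0.49, 1, 3.7, -8, 0, 0, 0, 0.55, 1, 4.5, -8.6, 0, 0, 0, 0.62, 1, 5.3, -9.2, 0, 0, 0, 0.68, 1, 6.2, -9.7, 0, 0, 0, 0.74]
scene 604
0.050 87 [0.513 0.084 0.05 ] [0.579 0.151 0.065] mid [0.546 0.117]
0.065 177 [0.509 0.086 0.065] [0.574 0.152 0.079] mid [0.541 0.119]
0.080 25 [0.535 0.109 0.08 ] [0.553 0.129 0.094] mid [0.544 0.119]
0.095 25 [0.531 0.108 0.095] [0.553 0.125 0.109] mid [0.542 0.116]
0.110 22 [0.536 0.109 0.11 ] [0.552 0.125 0.124] mid [0.544 0.117]
0.125 29 [0.537 0.108 0.125] [0.553 0.13  0.14 ] mid [0.545 0.119]
0.140 21 [0.537 0.11  0.14 ] [0.554 0.128 0.154] mid [0.545 0.119]
0.155 41 [0.502 0.087 0.157] [0.566 0.154 0.17 ] mid [0.534 0.121]
0.170 123 [0.501 0.084 0.171] [0.565 0.153 0.185] mid [0.533 0.118]
0.185 54 [0.505 0.085 0.185] [0.548 0.154 0.2  ] mid [0.526 0.119]
```

Emit:
carry_out(
  commands=[1,0.2,-0.9,0,0,0,0.06,1,0.4,-1.9,0,0,0,0.12,1,0.6,-2.9,0,0,0,0.18,1,0.9,-3.8,0,0,0,0.25,1,1.3,-4.8,0,0,0,0.31,1,1.8,-5.6,0,0,0,0.37,1,2.4,-6.5,0,0,0,0.43,1,3,-7.2,0,0,0,0.49,1,3.7,-8,0,0,0,0.55,1,4.5,-8.6,0,0,0,0.62,1,5.3,-9.2,0,0,0,0.68,1,6.2,-9.7,0,0,0,0.74],
)

```text
time_s: 20.42
ee_pos: [0.4882, 0.0191, 0.0716]
eef_rot: [-3.141, 0.003, 0.79]
force: [2.9, 10.2, -2.2]
grip_width: 0.0239
```

```bash
python3 arc.py 240 300
```

```text
[0.48819873 0.01912965 0.07157728] [ 2.91897243 10.19124017 -2.1540364 ] 0.023874535822321064 theta -119.08408508404916 r 0.1151853387510431
err 0.0 [-0.02  0.55  1.5  -0.    1.09 -1.55]
[1, 0.7, -0.3, 0, 0, 0, 0.06, 1, 1.7, -0.7, 0, 0, 0, 0.12, 1, 2.7, -1, 0, 0, 0, 0.18, 1, 3.6, -1.1, 0, 0, 0, 0.24, 1, 4.6, -1.2, 0, 0, 0, 0.3, 1, 5.6, -1.3, 0, 0, 0, 0.37, 1, 6.6, -1.2, 0, 0, 0, 0.43, 1, 7.6, -1, 0, 0, 0, 0.49, 1, 8.6, -0.8, 0, 0, 0, 0.55, 1, 9.6, -0.4, 0, 0, 0, 0.61, 1, 10.5, 0, 0, 0, 0, 0.68, 1, 11.3, 0.5, 0, 0, 0, 0.74]
```

Emit:
carry_out(
  commands=[1,0.7,-0.2,0,0,0,0.06,1,1.7,-0.6,0,0,0,0.12,1,2.7,-0.8,0,0,0,0.18,1,3.6,-0.9,0,0,0,0.24,1,4.6,-1.0,0,0,0,0.3,1,5.6,-1.1,0,0,0,0.37,1,6.6,-1.0,0,0,0,0.43,1,7.6,-0.8,0,0,0,0.49,1,8.6,-0.6,0,0,0,0.55,1,9.6,-0.3,0,0,0,0.61,1,10.5,0.1,0,0,0,0.68,1,11.3,0.6,0,0,0,0.74],
)

```text
time_s: 21.42
ee_pos: [0.6017, 0.0253, 0.0716]
eef_rot: [-3.14, 0.003, 1.532]
force: [-2.7, 1.6, 2.1]
grip_width: 0.024
```

```bash
python3 arc.py 300 360
```

```text
[0.60166214 0.02533257 0.07158332] [-2.66398172  1.55491919  2.05339473] 0.02402033985645764 theta -59.55638535739044 r 0.1137016681381445
err 0.0 [ 0.13  0.69  1.28 -0.    1.18 -2.14]
[1, 0.8, 0.4, 0, 0, 0, 0.06, 1, 1.6, 1, 0, 0, 0, 0.12, 1, 2.3, 1.7, 0, 0, 0, 0.18, 1, 3, 2.5, 0, 0, 0, 0.24, 1, 3.6, 3.3, 0, 0, 0, 0.3, 1, 4.1, 4.2, 0, 0, 0, 0.37, 1, 4.5, 5.1, 0, 0, 0, 0.43, 1, 4.9, 6, 0, 0, 0, 0.49, 1, 5.1, 7, 0, 0, 0, 0.55, 1, 5.3, 8, 0, 0, 0, 0.61, 1, 5.4, 9, 0, 0, 0, 0.68, 1, 5.4, 10, 0, 0, 0, 0.74]
```

Emit:
carry_out(
  commands=[1,0.8,0.5,0,0,0,0.06,1,1.6,1.1,0,0,0,0.12,1,2.3,1.8,0,0,0,0.18,1,3,2.6,0,0,0,0.24,1,3.6,3.4,0,0,0,0.3,1,4.1,4.3,0,0,0,0.37,1,4.5,5.1,0,0,0,0.43,1,4.9,6,0,0,0,0.49,1,5.1,7,0,0,0,0.55,1,5.3,8,0,0,0,0.61,1,5.4,9,0,0,0,0.68,1,5.4,10,0,0,0,0.74],
)

```text
time_s: 22.42
ee_pos: [0.6552, 0.1254, 0.0716]
eef_rot: [-3.138, 0.001, 2.273]
force: [-8.5, -1.0, 5.1]
grip_width: 0.0239
```

Emit:
carry_out(
  commands=[1,0,0,0,0,0,0,1,0,0,0,0,0,0,1,0,0,0,0,0,0,1,0,0,0,0,0,0],
)

```text
time_s: 22.75
ee_pos: [0.6551, 0.1249, 0.0715]
eef_rot: [-3.138, 0.001, 2.272]
force: [-4.6, 0.1, 3.3]
grip_width: 0.0237
```

Emit:
carry_out(
  commands=[0.4,0,0,0,0,0,0,0,0,0,0,0,0,0,-0.4,0,0,0,0,0,0,-0.5,0,0,0,0,0,0,-0.5,0,0,0,0,0,0,-0.5,0,0,0,0,0,0,-0.5,0,0,0,0,0,0],
)

```text
time_s: 23.33
ee_pos: [0.6551, 0.1249, 0.0715]
eef_rot: [-3.138, 0.001, 2.272]
force: [0.7, 0.8, 0.1]
grip_width: 0.0652
```

```bash
python3 -c "
from kin import *
print(cur()[0],cur()[2]['force'],cur()[2]['grip_width'])
troph(names=('scene','top'),lo=.05,hi=.08)"
```

```text
[0.65514279 0.1249472  0.07153882] [0.69553121 0.82514914 0.07757668] 0.06515569218582433
scene 269
0.050 91 [0.511 0.088 0.05 ] [0.579 0.15  0.065] mid [0.545 0.119]
0.065 178 [0.512 0.087 0.065] [0.578 0.154 0.079] mid [0.545 0.12 ]
top 0
```

Released. I raise the hand straight up, then look.

Emit:
carry_out(
  commands=[-0.5,0,0,1,0,0,0,-0.5,0,0,3,0,0,0,-0.5,0,0,6,0,0,0,-0.5,0,0,9,0,0,0,-0.5,0,0,12,0,0,0,-0.5,0,0,16,0,0,0,-0.5,2,-4,20,0,0,0,-0.5,2,-8,20,0,0,0,-0.5,2,-12,20,0,0,0,-0.5,2,-16,20,0,0,0,-0.5,2,-16,20,0,0,0,-0.5,2,-16,20,0,0,0],
)

```text
time_s: 24.43
ee_pos: [0.6749, -0.0379, 0.2722]
eef_rot: [-3.138, 0.002, 2.268]
force: [0.1, 0.3, -0.6]
grip_width: 0.0704
```

```bash
python3 -c "
from kin import *
red()
troph(names=('scene','top'),lo=.05,hi=.2)
p,d=viewer.camera('scene'); q,e=viewer.camera('top')
for n,dd in (('scene',d),('top',e)):
    for t in ['silver_trophy','spray_bottle','tape_roll','parts_tray']:
        for x in nets.silhouettes(n,t)[:1]:
            P,_,_=cloud(n,dd,x['region']); print(n,t,round(x['confidence'],2),np.round(np.median(P,0),3))
cv2.imwrite('pics/end.png',cv2.resize(np.hstack([p[100:280,200:400],q[120:300,100:300]]),(800,360),interpolation=cv2.INTER_CUBIC))
print(cur()[2]['force'],np.abs(cur()[2]['joint_vel']).max())"
```

```text
top red 24 [0.6545 0.1233 0.1015] [0.6427 0.1156 0.093 ] [0.6619 0.1307 0.1106]
scene red 27 [0.6572 0.1219 0.1018] [0.647  0.1135 0.0987] [0.6687 0.1371 0.1048]
scene 490
0.050 88 [0.509 0.087 0.05 ] [0.578 0.15  0.065] mid [0.544 0.119]
0.065 183 [0.511 0.087 0.065] [0.578 0.155 0.08 ] mid [0.545 0.121]
0.080 23 [0.54  0.108 0.08 ] [0.558 0.127 0.095] mid [0.549 0.117]
0.095 27 [0.536 0.109 0.095] [0.556 0.127 0.11 ] mid [0.546 0.118]
0.110 24 [0.536 0.108 0.111] [0.557 0.125 0.125] mid [0.546 0.117]
0.125 26 [0.536 0.109 0.126] [0.558 0.123 0.14 ] mid [0.547 0.116]
0.140 21 [0.536 0.109 0.14 ] [0.559 0.125 0.153] mid [0.547 0.117]
0.155 34 [0.536 0.105 0.155] [0.57  0.122 0.17 ] mid [0.553 0.113]
0.170 56 [0.533 0.102 0.17 ] [0.563 0.141 0.184] mid [0.548 0.122]
0.185 8 [0.542 0.116 0.185] [0.548 0.125 0.191] mid [0.545 0.12 ]
top 340
0.050 69 [0.492 0.087 0.05 ] [0.588 0.167 0.065] mid [0.54  0.127]
0.065 145 [0.51  0.09  0.065] [0.57  0.151 0.079] mid [0.54 0.12]
0.080 9 [0.521 0.107 0.081] [0.56  0.146 0.094] mid [0.54  0.126]
0.110 4 [0.529 0.114 0.113] [0.532 0.122 0.125] mid [0.531 0.118]
0.155 8 [0.517 0.107 0.164] [0.565 0.13  0.17 ] mid [0.541 0.118]
0.170 91 [0.519 0.102 0.17 ] [0.561 0.141 0.185] mid [0.54  0.121]
0.185 11 [0.536 0.112 0.186] [0.548 0.129 0.195] mid [0.542 0.12 ]
scene silver_trophy 0.65 [0.536 0.486 0.027]
scene spray_bottle 0.8 [ 0.783 -0.039  0.099]
scene tape_roll 0.51 [0.375 0.4   0.012]
scene parts_tray 0.78 [ 0.526 -0.553  0.033]
top silver_trophy 0.84 [0.521 0.488 0.026]
top tape_roll 0.76 [0.364 0.403 0.02 ]
top parts_tray 0.89 [ 0.518 -0.551  0.029]
[ 0.09830232  0.65849346 -0.63555331] 0.002326303508765948
```

View pics/end.png

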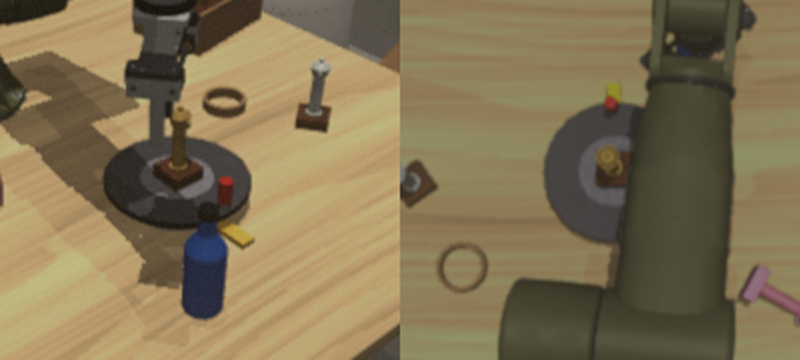

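The trophy stands on the felt at (180,150) in the left view. The knob is at the yellow tab, at (225,190), and the bystanders are unmoved.

```bash
python3 -c "
from station import ticket
print(ticket.hand_in())"
```

```text
the job is handed in; nothing more can be done
None
```

I stood the gold trophy on the felt disc, wound the turntable one full turn counter-clockwise by its knob, let go, and handed the job in at about 25 s. The hand-in gave no verdict.

- **Setting down:** the first tool direction I tried ran into joint 4's limit. I turned the hand so it approached from the robot's left and set the trophy down with a light push (about 19 N at contact). I then released it and backed away.
- **Trophy:** in the last pictures it is upright, with its base centre 1–2 mm from the turning axis (top camera; the scene camera reads about 4 mm in x, which matches its usual offset).
- **Turntable:** the knob is back in line with the yellow tab, about 1–2 mm (under 1°) from where it began.
- **Bystanders:** the silver trophy, tape roll and parts tray moved less than 10 mm by either camera. The spray bottle was checked only in the scene camera, because the arm hid it from the top one. It read 1 mm from its starting place.
- **Arm:** the hand was open and clear of everything, and the arm was at rest. The tool force was near zero.

Once in the turn the tool read about 10 N sideways, because my estimate of the turning axis was about 1 mm off. I shifted the path by 1 mm and it dropped. Otherwise the checks showed no failures or disagreements.

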